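Fire the camera under the shutter tester's sensor and put the kit away

TASK

One of the three cameras lying lens-up on the bench has the shutter tester's sensor (the puck with the grip block) sitting on its lens; the other two wear lens caps. With the sensor still on that lens, fire that camera by pushing the recessed release button beside its lens all the way down with the probe and holding it for a moment, then hang the probe back upright in its stand and set the sensor down gently, flat, in its tray. Do not press the release of a camera that does not have the sensor on its lens, and do not shift the caps, the film cassettes or the spare lens.

Things in the scene. Friction and masses are not known exactly. Their poses are not given: they have to be found in the camera images.
- probe: Hand probe, a stylus that stands upright, tip down, in its stand at the start; 125 mm long, 70 g. Origin at the tip's end, z along it towards the handle. From the origin up: steel tip 5 mm diameter to 30 mm, widening to a shaft 12 mm diameter from 36 to 62 mm, collar 28 mm diameter from 62 to 67 mm, black square handle 14 x 14 mm (sides along x and y) from 67 to 125 mm.
- stand: Aluminium block 60 x 60 x 75 mm high, fixed, origin under its centre. A vertical 19 mm hole goes through its middle; the probe hangs in it with its collar resting on the top face, so its tip is 13 mm above the bench.
- sensor: The shutter tester's wireless sensor: a black puck 54 mm diameter, 12 mm high, with a grey upright grip block on top, 36 mm along x, 18 mm along y, reaching from 12 to 39 mm above the origin. Origin under the puck's centre, z up. 70 g. It starts flat on the lens of one of the cameras.
- tray: The sensor's tray: low square open aluminium tray 94 x 94 mm outside, walls 5 mm thick and 14 mm high, floor 5 mm thick, fixed on the bench. Origin under its centre.
- camera_a: One of three like cameras lying on its back, lens up, fast on a steel plate 110 x 145 mm. Origin on the bench under the lens axis, x towards the camera's top (prism hump), z up. Front face (rubber-covered, 82 along x by 134 mm along y) 42 mm above the bench; lens barrel 57 mm diameter on the origin's axis, its flat front end 72 mm above the bench; release socket at x -12, y +46 mm.
- lens_a (a point): Centre of the flat front end of camera_a's lens (72 mm above the bench); a cap or the sensor rests on it.
- socket_a (a point): Centre of the mouth of camera_a's release socket, a steel collar 20 mm outside, 12 mm inside diameter, its mouth 54 mm above the bench. The brass release button (11 mm diameter) lies 6 mm below the mouth and has 4 mm of spring travel, straight down; fully down takes about 4 N.
- release_a (a joint): Travel of camera_a's release button: 0 at rest, 0.004 m fully pressed.
- camera_b: One of three like cameras lying on its back, lens up, fast on a steel plate 110 x 145 mm. Origin on the bench under the lens axis, x towards the camera's top (prism hump), z up. Front face (rubber-covered, 82 along x by 134 mm along y) 42 mm above the bench; lens barrel 57 mm diameter on the origin's axis, its flat front end 72 mm above the bench; release socket at x -12, y +46 mm.
- lens_b (a point): Centre of the flat front end of camera_b's lens (72 mm above the bench); a cap or the sensor rests on it.
- socket_b (a point): Centre of the mouth of camera_b's release socket, a steel collar 20 mm outside, 12 mm inside diameter, its mouth 54 mm above the bench. The brass release button (11 mm diameter) lies 6 mm below the mouth and has 4 mm of spring travel, straight down; fully down takes about 4 N.
- release_b (a joint): Travel of camera_b's release button: 0 at rest, 0.004 m fully pressed.
- camera_c: One of three like cameras lying on its back, lens up, fast on a steel plate 110 x 145 mm. Origin on the bench under the lens axis, x towards the camera's top (prism hump), z up. Front face (rubber-covered, 82 along x by 134 mm along y) 42 mm above the bench; lens barrel 57 mm diameter on the origin's axis, its flat front end 72 mm above the bench; release socket at x -12, y +46 mm.
- lens_c (a point): Centre of the flat front end of camera_c's lens (72 mm above the bench); a cap or the sensor rests on it.
- socket_c (a point): Centre of the mouth of camera_c's release socket, a steel collar 20 mm outside, 12 mm inside diameter, its mouth 54 mm above the bench. The brass release button (11 mm diameter) lies 6 mm below the mouth and has 4 mm of spring travel, straight down; fully down takes about 4 N.
- release_c (a joint): Travel of camera_c's release button: 0 at rest, 0.004 m fully pressed.
- cap_1: Black lens cap, flat disc 58 mm diameter, 8 mm high, resting loose on one of the other lenses. Origin under its centre.
- cap_2: Black lens cap, flat disc 58 mm diameter, 8 mm high, resting loose on one of the other lenses. Origin under its centre.
- film_1: Bystander: film cassette standing upright, 26 mm diameter, 48 mm high. Origin under its centre.
- film_2: Bystander: film cassette standing upright, 26 mm diameter, 48 mm high. Origin under its centre.
- spare_lens: Bystander: spare lens standing upright, 61 mm diameter, 50 mm high. Origin under its centre.
Not all that is in view belongs to the job. What is shaped like the camera_c but pink or purple is not meant. What is shaped like the camera_a but blue or green is not meant.

How it is judged:
By the outcome, as a careful person would: the job done as asked, in the order asked, and still so for the second after the job is handed in, with the robot touching nothing.
It also fails if it takes over 67 s, if anything falls off the work surface, if the arm or the gripper's body presses on something with over 40 N, if the wrist force passes 120 N, or if a joint passes its speed limit or range.

ROBOT

A 6-joint arm with a two-finger parallel gripper is mounted at the origin on the work surface. World frame = base frame: x ahead of the robot, y to its left, z up, the work surface at z = 0. Lengths are in m, angles in rad, forces in N, time in s.
With the tool pointing down it reaches from about 0.275 to 0.75 m from the base axis. Payload 10.2 kg.
Tool frame: the origin (TCP) lies on the mounting face of the last link; the fingertips stand robot.tip_reach ahead of it and the grasp point (between the pads) lies 155 mm ahead of it (robot.tip_reach is the distance from the TCP to the fingertips, in m); z points along the fingers, x is the direction in which the jaws open and shut, and the axes are right-handed (so a half turn about z gives the same grasp; the last joint's range is limited). The gripper opens to 85 mm and grips with 20 to 120 N. Pads are 22 mm wide; open, the fingers measure 114 mm over their backs; the gripper's body (76 mm by 85 mm) begins 54 mm behind the grasp point. The pads swing forward as they close: fully open they stand 13 mm farther back than shut.
Start: joints at [1.031, 0.313, 1.498, -0, 1.331, -0.223], TCP at [0.164, 0.499, 0.405] pointing down, gripper open.
Joint ranges: [-2.94, 2.94], [-0.97, 2.17], [0.19, 2.56], [-1.23, 4.37], [0.02, 3.11], [-2.88, 2.88]. Speed limits (rad/s): [2.39, 2.39, 3.01, 3.14, 3.14, 3.14].

INTERFACE

Orientations are given as [roll, pitch, yaw] about the fixed x, y, z axes, in that order (R = Rz(yaw) Ry(pitch) Rx(roll)).
In Python, from station import observe, viewer, job_done, robot gives the robot as it stands. The module is installed in compiled form; this text tells all that it offers.
- The arm moves only by the tool servo_tool, never from a script. Its argument "series" is a list of rows, each a list of 7 numbers: the turn, a rotation vector about the tool's x, y, z in rad, then the shift along the tool's x, y, z in m, then the closure in counts, from 0 (fully open) to 255 (shut). In form: [[ax, ay, az, dx, dy, dz, gripper], ...]. A call has 1 to 8 rows; each row shifts and turns the pose as measured when the row begins, along the tool's axes as they then stand; what a row does not reach is not made up. A row lasts 1/12 s, in which the tool goes at most 41.7 mm and 7.16 degrees, less where a joint would pass 70% of its speed; a pose out of reach is approached as far as the arm can. A call is refused whole if a number of a shift passes 0.0417 or a number of a turn 0.125, either way. A call with a gripper value outside its range is refused whole. The fingers move at their own pace and stop on an object; "grip_force" is the grip in N (left out, the last holds). Time passes only in rows, so rows that do not move let the fingers close. It gives the time, the measured TCP pose, the force and the opening at its end, in the units of the state.
- observe(): the state, without advancing time (a new reading comes with each control period).
- viewer.snapshot(name): name is "scene" or "top" or "wrist"; returns a dict with "image" (420x560x3 uint8, red, green, blue), "mtx" (3x3 intrinsics, pixels), "world_to_cam" (4x4, takes a point from world to camera coordinates); the wrist camera has in their place "tool_from_camera" (4x4, takes a point from camera to tool coordinates, whose origin is the TCP and whose axes are the tool frame's). Camera axes: x right, y up, looking along -z (the intrinsics and any distortion apply to the point x, -y, -z); pixel columns grow to the right and rows downward; lengths in m; the calibration is good to about 2 mm. A picture is of the moment at which its call begins: read the wrist's pose just before it. There is no depth.
- job_done(): hands the job in, once; it reports no verdict.
The state is a dict: "clock": time; "joint_positions": joint angles; "dq": joint speeds; "joint_efforts": joint torques, N m; "tool_pos": TCP position; "ee_rot": TCP orientation; "wrist_force": force on the tool from outside, world axes, zero at the start; "ft_torque": the same for the moment, N m; "finger_gap": opening from 0.0 (shut) to 1.0 (fully open).
Only numpy, scipy, OpenCV 4.12 (cv2) and the standard library are available. Lean on these libraries where they do the work, as an engineer would, in place of code of your own. Each camera call takes 0.05 s, during which the arm holds its last target.

## Working session

There is one attempt and no reset: what is moved stays moved. The work goes in short steps, Python scripts to look and compute and a tool call to move; the robot and the scene stay as the last step left them, time stands still between calls to the robot, and variables do not carry over. Pictures are saved under pics/ and viewed, and the job is handed in when it is done.

Besides the shell and the picture viewer there is one more tool, called after "Request:" as name([rows], argument=value, ...), one row to a line, values as JSON. servo_tool: Moves the arm, as the interface text tells. Its arguments: {"type":"object","properties":{"series":{"type":"array"},"grip_force":{"type":"number"}},"required":["series"]}

```bash
mkdir -p pics; cat > h.py <<'E'
import numpy as np, cv2
from station import observe, viewer, job_done, robot
E
python3 - <<'E'
from h import *
print(observe()); print([ (a,getattr(robot,a)) for a in dir(robot) if a[0]!='_'])
for n in ['scene','top','wrist']:
    s=viewer.snapshot(n); cv2.imwrite(f'pics/{n}0.png',cv2.cvtColor(s['image'],cv2.COLOR_RGB2BGR))
    print(n,{k:np.round(v,4).tolist() for k,v in s.items() if k!='image'})
E
```

```text
{'clock': 0.0, 'joint_positions': array([ 1.03058274e+00,  3.13434201e-01,  1.49845799e+00,  3.74673149e-06,
        1.33101256e+00, -2.23382530e-01]), 'dq': array([ 2.77360858e-04, -4.07210246e-04,  2.27174042e-03,  2.64829007e-04,
        2.40941023e-05,  1.99632934e-03]), 'joint_efforts': array([-7.57495727e-04, -4.12273800e+01, -2.59734195e+01, -3.51078988e-04,
        4.26922154e-03, -2.21862507e-06]), 'tool_pos': array([0.16354539, 0.49882767, 0.40413515]), 'ee_rot': array([-3.14129844e+00,  1.27869045e-03,  1.25396457e+00]), 'wrist_force': array([ 0.51870683, -0.11873971, -0.59086459]), 'ft_torque': array([ 0.00489206,  0.02045264, -0.00935289]), 'finger_gap': 0.9990330254681545}
[('MotionError', <class 'station.MotionError'>), ('tip_reach', 0.1734)]
scene {'mtx': [[379.4433, 0.0, 281.1595], [0.0, 379.4433, 202.8005], [0.0, 0.0, 1.0]], 'world_to_cam': [[0.8672, 0.498, -0.0022, -0.416], [-0.2532, 0.4446, 0.8592, 0.0395], [0.4288, -0.7445, 0.5116, -1.1037], [0.0, 0.0, 0.0, 1.0]]}
top {'mtx': [[487.222, 0.0, 291.6952], [0.0, 487.222, 205.8968], [0.0, 0.0, 1.0]], 'world_to_cam': [[0.096, -0.9954, -0.0023, -0.0173], [0.9669, 0.0927, 0.2377, -0.4868], [-0.2364, -0.025, 0.9713, -1.1813], [0.0, 0.0, 0.0, 1.0]]}
wrist {'mtx': [[338.7832, 0.0, 277.9458], [0.0, 338.7832, 212.4458], [0.0, 0.0, 1.0]], 'tool_from_camera': [[1.0, 0.0008, -0.0004, 0.0009], [0.0006, -0.9528, -0.3037, -0.0782], [-0.0007, 0.3037, -0.9528, 0.0315], [0.0, 0.0, 0.0, 1.0]]}
```

View pics/scene0.png

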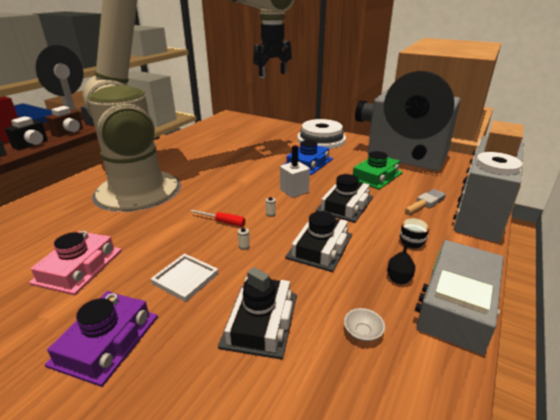

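View pics/top0.png

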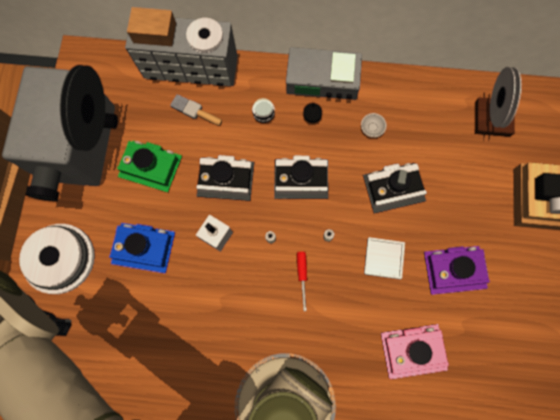

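View pics/wrist0.png

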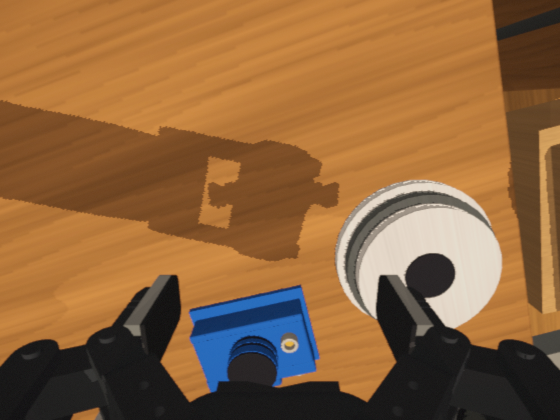

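The scene shows the cameras, stand and tray. In the top view, these could be taken for the sensor camera: black/silver cameras at (225,177) and (302,177), both flat-capped, and at (395,185), with the grey grip block. The green (150,163), blue (142,247), purple (457,270) and pink (415,350) ones are decoys. I choose (395,185) and will check it in a close crop.

```bash
python3 - <<'E'
from h import *
im=cv2.imread('pics/top0.png')
cv2.imwrite('pics/cropA.png',cv2.resize(im[150:290,345:445],None,fx=5,fy=4.2857*5/4.2857,interpolation=cv2.INTER_CUBIC)[:600])
cv2.imwrite('pics/cropB.png',cv2.resize(im[145:265,185:335],None,fx=5,fy=5,interpolation=cv2.INTER_CUBIC))
E
```

```text
(no output)
```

View pics/cropA.png

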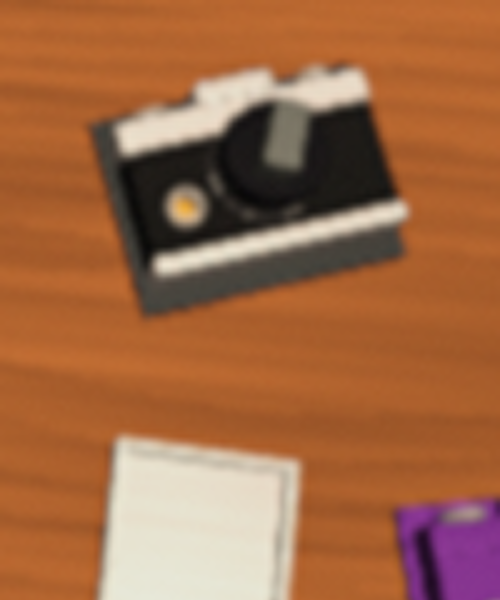

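View pics/cropB.png

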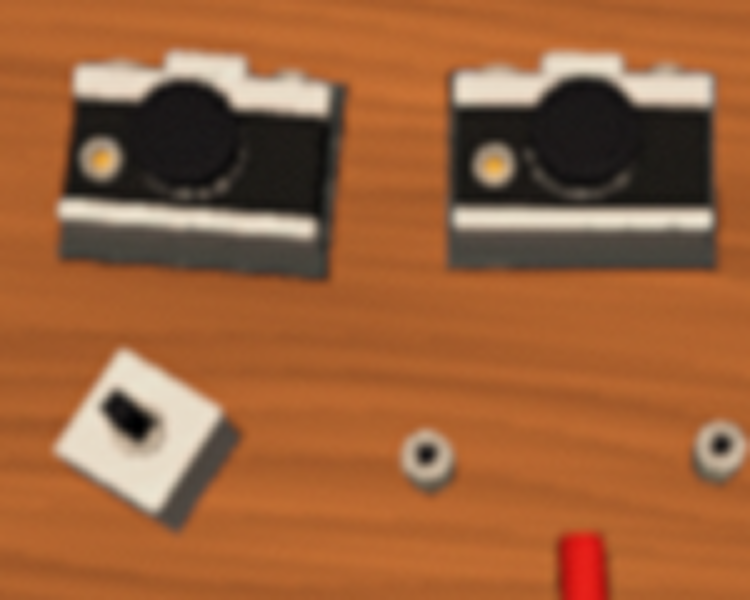

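```bash
cat >> h.py <<'E'
def ray(s,u,v,z,W=None):
    M=s['mtx']; W=s['world_to_cam'] if W is None else W
    d=np.array([(u-M[0,2])/M[0,0],-(v-M[1,2])/M[1,1],-1.]);R=W[:3,:3]
    c=-R.T@W[:3,3]; w=R.T@d; return c+w*(z-c[2])/w[2]
def proj(s,p,W=None):
    M=s['mtx']; W=s['world_to_cam'] if W is None else W
    q=W[:3,:3]@np.asarray(p)+W[:3,3]; return np.array([M[0,2]+M[0,0]*q[0]/-q[2], M[1,2]-M[1,1]*q[1]/-q[2]])
def wristW(s,o):
    from scipy.spatial.transform import Rotation as Ro
    T=np.eye(4);T[:3,:3]=Ro.from_euler('xyz',o['ee_rot']).as_matrix();T[:3,3]=o['tool_pos']
    return np.linalg.inv(T@s['tool_from_camera'])
E
python3 - <<'E'
from h import *
s=viewer.snapshot('top')
def g(n,pts,z,off):
    P=np.array([ray(s,x/5+off[0],y/5+off[1],z)[:2] for x,y in pts]);print(n,P.round(4).tolist(),'mean',P.mean(0).round(4),'edge ang',[round(np.degrees(np.arctan2(*(P[(i+1)%len(P)]-P[i])[::-1])),1) for i in range(len(P))])
A=(345,150);B=(185,145)
g('stand',[(123,348),(223,412),(160,517),(53,450)],.075,B)
g('handle',[(120,388),(158,420),(138,440),(100,408)],.138,B)
g('block',[(275,98),(310,105),(300,172),(265,165)],.111,A)
g('socket',[(186,205)],.054,A)
g('sockA',[(101,159)],.054,B); g('sockB',[(494,165)],.054,B)
g('tray',[(118,438),(300,462)],.014,A)
g('film',[(427,455),(721,446)],.048,B)
g('plate',[(90,125),(145,317),(407,255)],.0,A)
o=observe();print(o['tool_pos'],o['clock'])
E
```

```text
stand [[0.4404, 0.2311], [0.4128, 0.1772], [0.3576, 0.2014], [0.3857, 0.2586]] mean [0.3991 0.2171] edge ang [np.float64(-117.1), np.float64(156.3), np.float64(63.8), np.float64(-26.7)]
handle [[0.408, 0.2175], [0.3944, 0.1977], [0.3841, 0.2057], [0.3975, 0.2256]] mean [0.396  0.2116] edge ang [np.float64(-124.2), np.float64(142.1), np.float64(55.9), np.float64(-37.7)]
block [[0.5913, -0.2303], [0.5893, -0.2477], [0.5543, -0.2442], [0.5562, -0.2269]] mean [ 0.5728 -0.2373] edge ang [np.float64(-96.5), np.float64(174.3), np.float64(83.6), np.float64(-5.5)]
socket [[0.5489, -0.1986]] mean [ 0.5489 -0.1986] edge ang [np.float64(0.0)]
sockA [[0.5433, 0.2602]] mean [0.5433 0.2602] edge ang [np.float64(0.0)]
sockB [[0.5595, 0.057]] mean [0.5595 0.057 ] edge ang [np.float64(0.0)]
tray [[0.4318, -0.1765], [0.4282, -0.271]] mean [ 0.43   -0.2238] edge ang [np.float64(-92.2), np.float64(87.8)]
film [[0.4057, 0.0757], [0.4245, -0.072]] mean [0.4151 0.0019] edge ang [np.float64(-82.7), np.float64(97.3)]
plate [[0.6048, -0.1533], [0.5009, -0.1889], [0.5483, -0.3264]] mean [ 0.5513 -0.2229] edge ang [np.float64(-161.1), np.float64(-71.0), np.float64(71.9)]
[0.16354092 0.49887011 0.40438039] 0.2
```

The crop confirms it: the camera at (395,185) carries the puck and grey block, with its socket at about (382,191). The other two have flat caps. I'm moving over the probe for a wrist look.

Request:
servo_tool([
  [0,0,0,-0.0215,0.0337,0,0],
  [0,0,0,-0.0215,0.0337,0,0],
  [0,0,0,-0.0215,0.0337,0,0],
  [0,0,0,-0.0215,0.0337,0,0],
  [0,0,0,-0.0215,0.0337,0,0],
  [0,0,0,-0.0215,0.0337,0,0],
  [0,0,0,-0.0215,0.0337,0,0],
  [0,0,0,-0.0215,0.0337,0,0],
])

```text
clock: 0.87
tool_pos: [0.3693, 0.2458, 0.4029]
ee_rot: [-3.14, 0.001, 1.267]
wrist_force: [1.8, 1.4, -0.5]
finger_gap: 1.001
```

Request:
servo_tool([
  [0,0,0.1,-0.018,0.018,0,0],
  [0,0,0.1,0,0,0,0],
  [0,0,0,0,0,0,0],
])

```text
clock: 1.12
tool_pos: [0.3856, 0.2164, 0.4025]
ee_rot: [-3.141, 0.002, 1.051]
wrist_force: [-0.2, -0.2, 0.3]
finger_gap: 1.001
```

```bash
python3 - <<'E'
from h import *
o=observe();s=viewer.snapshot('wrist');print(o['clock'],o['tool_pos'],o['ee_rot'])
cv2.imwrite('pics/w1.png',cv2.cvtColor(s['image'],cv2.COLOR_RGB2BGR))
W=wristW(s,o);print(proj(s,[.396,.2116,.138],W),proj(s,[.399,.217,.075],W))
E
```

```text
1.1167 [0.38557128 0.2164234  0.40251891] [-3.14110307e+00  1.89394366e-03  1.05093246e+00]
[278.73602702 232.77317471] [285.44074159 207.83063179]
```

View pics/w1.png

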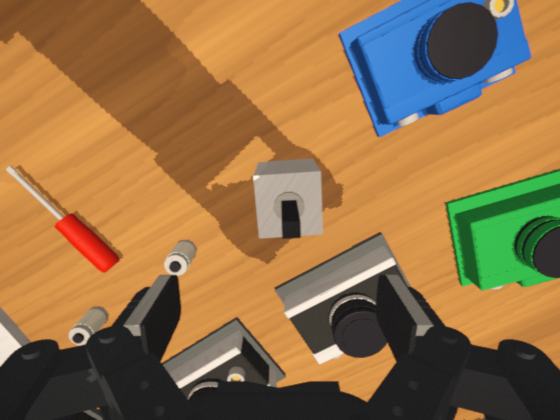

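```bash
python3 - <<'E'
from h import *
im=cv2.imread('pics/w1.png')
cv2.imwrite('pics/w1c.png',cv2.resize(im[150:250,240:340],None,fx=6,fy=6,interpolation=cv2.INTER_CUBIC))
E
```

```text
(no output)
```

View pics/w1c.png

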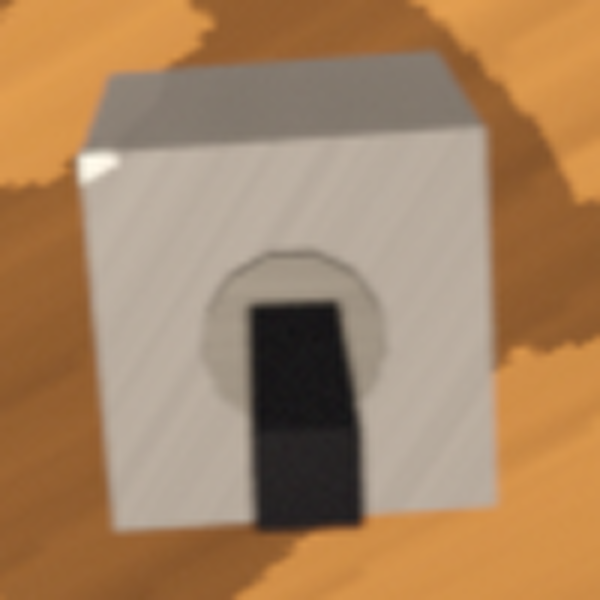

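```bash
python3 - <<'E'
from h import *
o=observe();s=viewer.snapshot('wrist');W=wristW(s,o)
def g(n,pts,z):
    P=np.array([ray(s,x/6+240,y/6+150,z,W)[:2] for x,y in pts]);print(n,P.round(4).tolist(),'mean',P.mean(0).round(4),'edge ang',[round(np.degrees(np.arctan2(*(P[(i+1)%len(P)]-P[i])[::-1])),1) for i in range(len(P))])
g('handle',[(255,428),(360,425),(363,522),(258,527)],.138)
g('collar',[(203,337),(386,337)],.08)
g('stand',[(80,150),(487,127),(497,508),(113,530)],.075)
E
```

```text
handle [[0.3895, 0.2187], [0.3954, 0.23], [0.4067, 0.2243], [0.4009, 0.2127]] mean [0.3981 0.2214] edge ang [np.float64(62.3), np.float64(-26.7), np.float64(-116.5), np.float64(152.4)]
collar [[0.391, 0.2097], [0.4045, 0.2335]] mean [0.3978 0.2216] edge ang [np.float64(60.5), np.float64(-119.5)]
stand [[0.3583, 0.2073], [0.3849, 0.2612], [0.4391, 0.235], [0.4127, 0.181]] mean [0.3987 0.2211] edge ang [np.float64(63.8), np.float64(-25.8), np.float64(-115.9), np.float64(154.1)]
```

Request:
servo_tool([
  [0,0,-0.05,0.0101,0.0089,0,0],
  [0,0,0,0,0,0.02,0],
  [0,0,0,0,0,0.02,0],
  [0,0,0,0,0,0,0],
], grip_force=50)

```text
clock: 1.55
tool_pos: [0.3963, 0.225, 0.3622]
ee_rot: [3.14, -0.0, 1.13]
wrist_force: [-0.6, -0.4, -0.2]
finger_gap: 1.001
```

```bash
python3 - <<'E'
from h import *
o=observe();s=viewer.snapshot('wrist');print(o['clock'],o['tool_pos'],o['ee_rot'])
im=cv2.cvtColor(s['image'],cv2.COLOR_RGB2BGR)
W=wristW(s,o)
for sx in(-7,7):
  for sy in (-7,7):
    a=1.1;p=[.398+(sx*np.cos(a)-sy*np.sin(a))/1e3,.2214+(sx*np.sin(a)+sy*np.cos(a))/1e3,.138]
    cv2.circle(im,tuple(int(v) for v in proj(s,p,W).round()),1,(0,0,255),-1)
cv2.imwrite('pics/w2.png',cv2.resize(im[150:350,180:400],None,fx=3,fy=3))
E
```

```text
1.55 [0.39633257 0.22501704 0.36223218] [ 3.14036874e+00 -3.09167025e-04  1.12974138e+00]
```

View pics/w2.png

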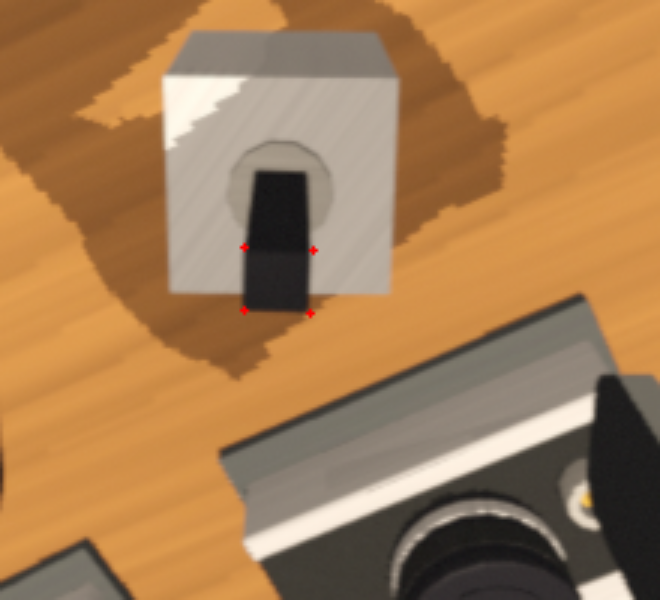

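Request:
servo_tool([
  [0,0,0,-0.0027,0.0031,0.01,0],
  [0,0,0,0,0,0.025,0],
  [0,0,0,0,0,0.025,0],
  [0,0,0,0,0,0.02,0],
  [0,0,0,0,0,0,0],
  [0,0,0,0,0,0,0],
])

```text
clock: 2.1
tool_pos: [0.3986, 0.2251, 0.2889]
ee_rot: [3.131, -0.009, 1.145]
wrist_force: [1.6, -0.2, 1.4]
finger_gap: 1.005
```

Request:
servo_tool([
  [0,0,0,0,0,0,0],
  [0,0,0,0,0,0,0],
])

```text
clock: 2.27
tool_pos: [0.3989, 0.2258, 0.2917]
ee_rot: [3.128, -0.011, 1.147]
wrist_force: [0.2, -0.4, 0.4]
finger_gap: 1.0
```

```bash
cat >> h.py <<'E'
def st():
    from scipy.spatial.transform import Rotation as Ro
    o=observe();R=Ro.from_euler('xyz',o['ee_rot'])
    print('t',round(o['clock'],2),'pos',o['tool_pos'].round(4),'rpy',o['ee_rot'].round(4),'F',o['wrist_force'].round(1),'T',o['ft_torque'].round(2),'gap',round(float(o['finger_gap']),3),'dq',np.abs(o['dq']).max().round(3))
    return o
def goal(p,yaw):
    "tool-frame turn and shift from now to target (tool down)"
    from scipy.spatial.transform import Rotation as Ro
    o=st();R=Ro.from_euler('xyz',o['ee_rot']);T=Ro.from_euler('xyz',[np.pi,0,yaw])
    print('turn',(R.inv()*T).as_rotvec().round(4),'shift',R.inv().apply(np.asarray(p)-o['tool_pos']).round(4))
def wr(name,crop=None,f=1):
    o=observe();s=viewer.snapshot('wrist');im=cv2.cvtColor(s['image'],cv2.COLOR_RGB2BGR)
    if crop: im=im[crop[1]:crop[3],crop[0]:crop[2]]
    cv2.imwrite(f'pics/{name}.png',cv2.resize(im,None,fx=f,fy=f,interpolation=cv2.INTER_CUBIC)); return s,wristW(s,o)
E
python3 - <<'E'
from h import *
goal([.398,.2213,.275],1.125)
s,W=wr('w3');print(proj(s,[.398,.2213,.138],W))
E
```

```text
t 2.27 pos [0.3989 0.2258 0.2917] rpy [ 3.128  -0.0109  1.1473] F [ 0.2 -0.4  0.4] T [-0.02  0.03  0.07] gap 1.0 dq 0.021
turn [ 0.0135 -0.0111  0.0222] shift [-0.0047  0.0008  0.0167]
[260.87741327 300.83619723]
```

View pics/w3.png

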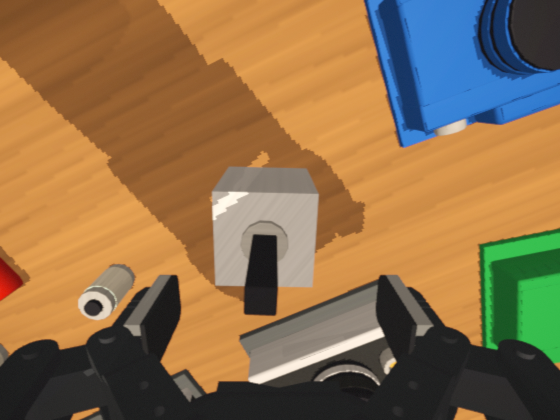

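Request:
servo_tool([
  [0.0135,-0.011,0.022,-0.0047,0.0008,0.006,0],
  [0,0,0,0,0,0.006,0],
  [0,0,0,0,0,0.005,0],
])

```text
clock: 2.57
tool_pos: [0.3982, 0.221, 0.2765]
ee_rot: [3.138, -0.003, 1.123]
wrist_force: [0.2, -0.5, -0.6]
finger_gap: 0.998
```

```bash
python3 - <<'E'
from h import *
goal([.398,.2213,.275],1.125)
E
```

```text
t 2.57 pos [0.3982 0.221  0.2765] rpy [ 3.1380e+00 -3.1000e-03  1.1234e+00] F [ 0.2 -0.5 -0.6] T [0.02 0.01 0.01] gap 0.998 dq 0.151
turn [ 0.0036 -0.0031 -0.0016] shift [ 0.0002 -0.0003  0.0015]
```

Request:
servo_tool([
  [0.003,-0.003,0,0,0,0.001,255],
  [0,0,0,0,0,0,255],
  [0,0,0,0,0,0,255],
  [0,0,0,0,0,0,255],
  [0,0,0,0,0,0,255],
  [0,0,0,0,0,0,255],
], grip_force=60)

```text
clock: 3.07
tool_pos: [0.3982, 0.2207, 0.2741]
ee_rot: [-3.14, 0.002, 1.123]
wrist_force: [0.6, 0.3, 2.1]
finger_gap: 0.159
```

```bash
python3 - <<'E'
from h import *
goal([.398,.2213,.275],1.125)
wr('w4')
E
```

```text
t 3.07 pos [0.3982 0.2207 0.2741] rpy [-3.140e+00  1.800e-03  1.123e+00] F [0.6 0.3 2.1] T [ 0.09  0.11 -0.04] gap 0.159 dq 0.007
turn [-0.0016  0.0018 -0.002 ] shift [ 0.0004 -0.0004 -0.0009]
```

View pics/w4.png

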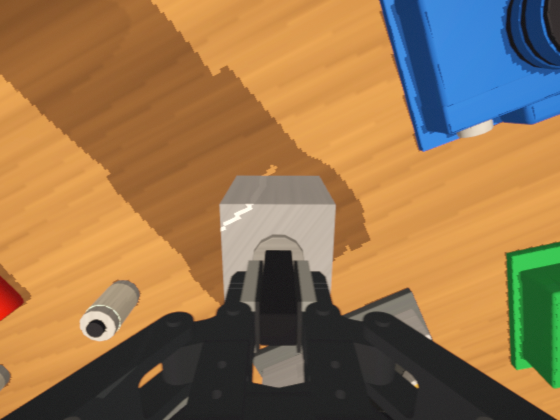

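Request:
servo_tool([
  [0,0,0,0,0,-0.01,255],
  [0,0,0,0,0,-0.02,255],
  [0,0,0,0,0,-0.03,255],
  [0,0,0,0,0,-0.03,255],
  [0,0,0,0,0,-0.03,255],
  [0,0,0,0,0,-0.012,255],
])

```text
clock: 3.62
tool_pos: [0.3978, 0.2207, 0.4086]
ee_rot: [-3.133, 0.008, 1.123]
wrist_force: [0.8, -0.2, -0.8]
finger_gap: 0.153
```

```bash
python3 - <<'E'
from h import *
goal([.495,-.173,.404],1.123)
s=viewer.snapshot('scene');cv2.imwrite('pics/s5.png',cv2.resize(cv2.cvtColor(s['image'],cv2.COLOR_RGB2BGR)[80:240,220:400],None,fx=3,fy=3))
E
```

```text
t 3.62 pos [0.3978 0.2207 0.4086] rpy [-3.1328  0.0078  1.1231] F [ 0.8 -0.2 -0.8] T [-0.02  0.02 -0.02] gap 0.153 dq 0.351
turn [-0.0088  0.0078  0.0001] shift [-0.3128  0.2581  0.0048]
```

View pics/s5.png

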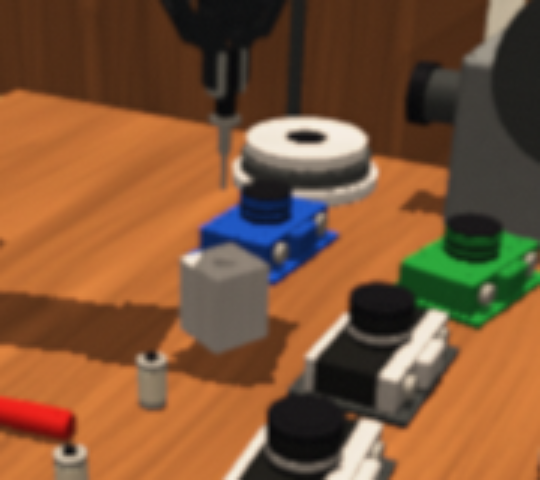

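The probe is out of the stand, hanging vertically with its tip at crop (224,187). Now I'll carry it towards the sensor camera.

Request:
servo_tool([
  [-0.008,0.008,0,-0.02,0.0165,0,255],
  [0,0,0,-0.031,0.0258,0,255],
  [0,0,0,-0.031,0.0258,0,255],
  [0,0,0,-0.031,0.0258,0,255],
  [0,0,0,-0.031,0.0258,0,255],
  [0,0,0,-0.031,0.0258,0,255],
  [0,0,0,-0.031,0.0258,0,255],
  [0,0,0,-0.031,0.0258,0,255],
])

```text
clock: 4.33
tool_pos: [0.4734, -0.0835, 0.4046]
ee_rot: [-3.14, -0.004, 1.135]
wrist_force: [1.5, -0.4, -0.7]
finger_gap: 0.154
```

```bash
python3 - <<'E'
from h import *
goal([.495,-.173,.404],1.123)
E
```

```text
t 4.33 pos [ 0.4734 -0.0835  0.4046] rpy [-3.1398 -0.0044  1.1355] F [ 1.5 -0.4 -0.7] T [-0.03 -0.05  0.05] gap 0.154 dq 0.875
turn [-0.0019 -0.0044  0.0125] shift [-0.072   0.0574  0.0002]
```

Request:
servo_tool([
  [0,-0.004,0.012,-0.03,0.024,0,255],
  [0,0,0,-0.024,0.02,0,255],
  [0,0,0,-0.01,0.008,0,255],
  [0,0,0,0,0,0,255],
  [0,0,0,0,0,0,255],
])

```text
clock: 4.75
tool_pos: [0.4932, -0.1745, 0.3983]
ee_rot: [-3.133, -0.0, 1.114]
wrist_force: [0.7, -0.4, -1.3]
finger_gap: 0.156
```

```bash
python3 - <<'E'
from h import *
goal([.495,-.173,.404],1.123)
s,W=wr('w6');print(proj(s,[.549,-.1986,.054],W))
E
```

```text
t 4.75 pos [ 0.4932 -0.1745  0.3983] rpy [-3.1328e+00 -2.0000e-04  1.1143e+00] F [ 0.7 -0.4 -1.3] T [-0.03 -0.04  0.01] gap 0.156 dq 0.017
turn [-0.0088 -0.0002 -0.0087] shift [ 0.0021  0.0009 -0.0057]
[279.8576396  252.74972661]
```

View pics/w6.png

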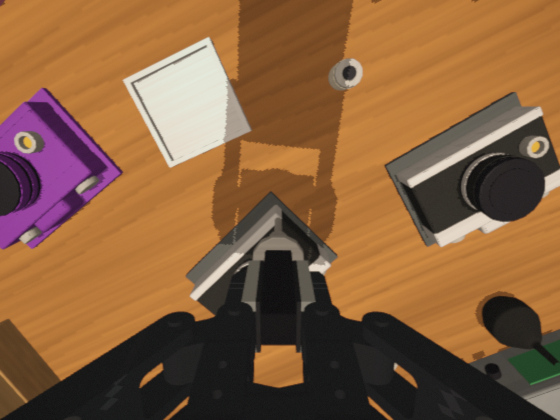

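The wrist image hides the socket behind the gripper at about (280,253), so I'm shifting sideways for a clear look.

Request:
servo_tool([
  [-0.009,0,-0.009,0.02,0.024,-0.003,255],
  [0,0,0,0.02,0.02,-0.003,255],
  [0,0,0,0.012,0.016,0,255],
  [0,0,0,0,0,0,255],
  [0,0,0,0,0,0,255],
])

```text
clock: 5.22
tool_pos: [0.5715, -0.144, 0.4037]
ee_rot: [-3.139, -0.001, 1.132]
wrist_force: [-0.4, -0.1, -0.2]
finger_gap: 0.149
```

```bash
python3 - <<'E'
from h import *
goal([.571,-.1536,.404],1.123)
s,W=wr('w7');print(proj(s,[.549,-.1986,.054],W))
E
```

```text
t 5.22 pos [ 0.5715 -0.144   0.4037] rpy [-3.1386e+00 -1.3000e-03  1.1315e+00] F [-0.4 -0.1 -0.2] T [-0.03 -0.   -0.04] gap 0.149 dq 0.045
turn [-0.003  -0.0013  0.0085] shift [-0.0089  0.0036 -0.0004]
[215.47445447 193.6197099 ]
```

View pics/w7.png

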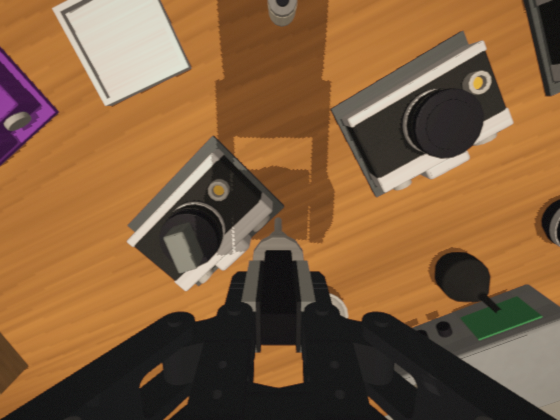

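```bash
python3 - <<'E'
from h import *
s,W=wr('w7c',(120,130,300,275),4)
E
```

```text
(no output)
```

View pics/w7c.png

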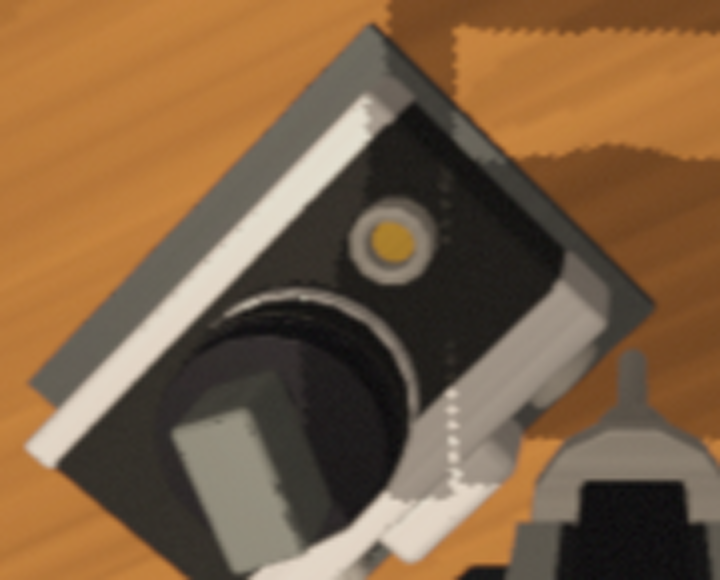

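```bash
python3 - <<'E'
from h import *
o=observe();s=viewer.snapshot('wrist');W=wristW(s,o)
print('sock',ray(s,218,190.3,.054,W).round(4))
print('puck c',ray(s,120+285/4,130+452/4,.084,W).round(4))
P=[ray(s,120+a/4,130+b/4,.111,W)[:2] for a,b in[(172,432),(248,408),(308,553),(235,575)]];print(np.round(P,4).tolist(),np.mean(P,0).round(4))
P=np.array(P);print([np.degrees(np.arctan2(*(P[(i+1)%4]-P[i])[::-1])).round(1) for i in range(4)])
q=np.linalg.inv(s['tool_from_camera'])@[0,0,.261,1]; print('tip pred',s['mtx'][0,2]+s['mtx'][0,0]*q[0]/-q[2],s['mtx'][1,2]-s['mtx'][1,1]*q[1]/-q[2])
T=[ray(s,120+a/4,130+b/4,.014,W)[:2] for a,b in[(-264,-480+0)]]
im=cv2.cvtColor(s['image'],cv2.COLOR_RGB2BGR);cv2.imwrite('pics/w7d.png',cv2.resize(im[0:120,40:210],None,fx=4,fy=4))
E
```

```text
sock [ 0.5465 -0.1955  0.054 ]
puck c [ 0.5755 -0.2333  0.084 ]
[[0.5546, -0.2408], [0.5567, -0.2239], [0.5909, -0.2289], [0.5887, -0.2457]] [ 0.5727 -0.2348]
[np.float64(82.9), np.float64(-8.5), np.float64(-97.3), np.float64(171.8)]
tip pred 276.5974572474512 219.32176821875368
```

View pics/w7d.png

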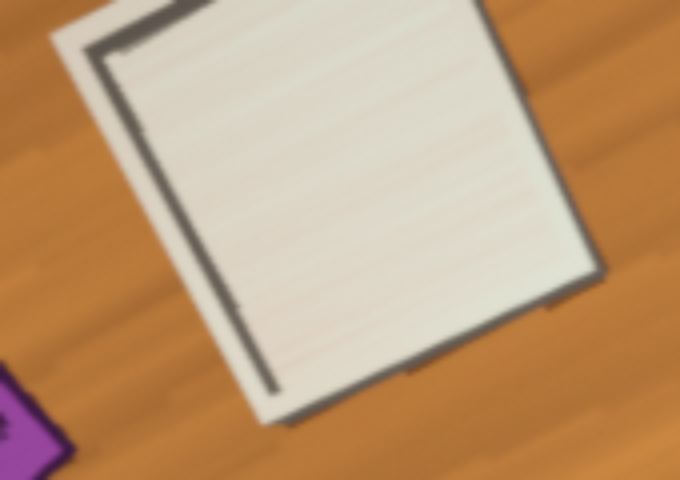

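Request:
servo_tool([
  [-0.003,0,0.008,-0.03,0,0,255],
  [0,0,0,-0.02,0,0,255],
  [0,0,0,0,0,0.02,255],
  [0,0,0,0,0,0.02,255],
  [0,0,0,0,0,0.01,255],
  [0,0,0,0,0,0,255],
])

```text
clock: 5.87
tool_pos: [0.5445, -0.1919, 0.3549]
ee_rot: [3.138, -0.0, 1.12]
wrist_force: [-0.2, 0.3, -0.4]
finger_gap: 0.152
```

```bash
python3 - <<'E'
from h import *
goal([.5468,-.1964,.325],1.123)
E
```

```text
t 5.87 pos [ 0.5445 -0.1919  0.3549] rpy [ 3.1377e+00 -4.0000e-04  1.1197e+00] F [-0.2  0.3 -0.4] T [-0.    0.02  0.02] gap 0.152 dq 0.021
turn [ 0.0039 -0.0004 -0.0033] shift [-0.0031  0.0039  0.0299]
```

Request:
servo_tool([
  [0.004,0,-0.003,-0.0031,0.0039,0.01,255],
  [0,0,0,0,0,0.012,255],
  [0,0,0,0,0,0.006,255],
  [0,0,0,0,0,0,255],
])

```text
clock: 6.2
tool_pos: [0.5469, -0.1969, 0.3275]
ee_rot: [3.139, 0.0, 1.124]
wrist_force: [-0.6, 0.4, -1.5]
finger_gap: 0.155
```

```bash
python3 - <<'E'
from h import *
goal([.5468,-.1964,.325],1.123)
s,W=wr('w8',(220,150,340,250),6)
t=viewer.snapshot('top');im=cv2.cvtColor(t['image'],cv2.COLOR_RGB2BGR);cv2.imwrite('pics/t8.png',cv2.resize(im[150:230,350:450],None,fx=6,fy=6,interpolation=cv2.INTER_CUBIC))
t=viewer.snapshot('scene');im=cv2.cvtColor(t['image'],cv2.COLOR_RGB2BGR);cv2.imwrite('pics/s8.png',cv2.resize(im[220:360,200:320],None,fx=4,fy=4,interpolation=cv2.INTER_CUBIC))
E
```

```text
t 6.2 pos [ 0.5469 -0.1969  0.3275] rpy [3.1390e+00 1.0000e-04 1.1235e+00] F [-0.6  0.4 -1.5] T [-0.02  0.04 -0.03] gap 0.155 dq 0.014
turn [0.0026 0.0001 0.0005] shift [ 0.0004 -0.0003  0.0025]
```

View pics/w8.png

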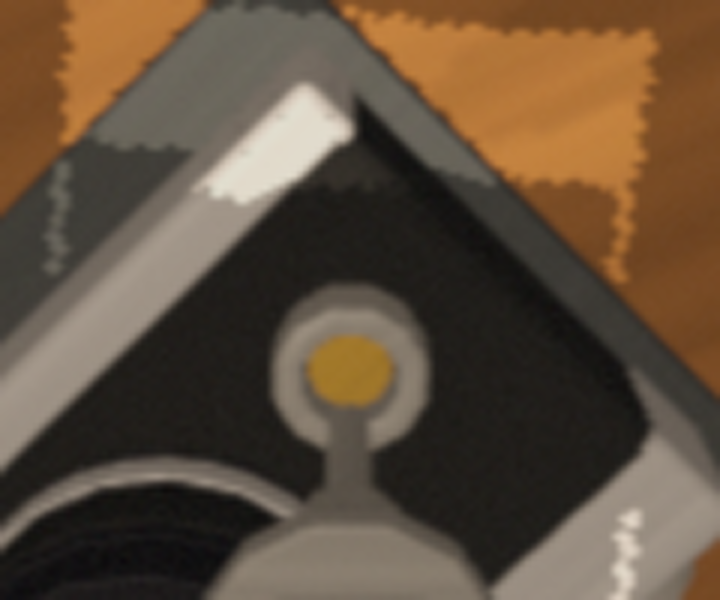

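View pics/t8.png

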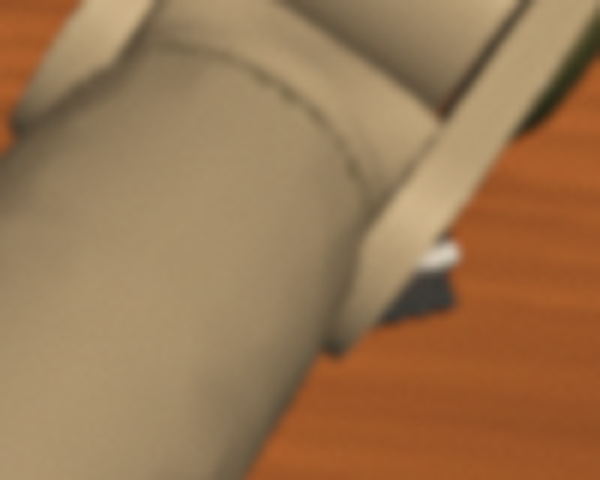

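View pics/s8.png

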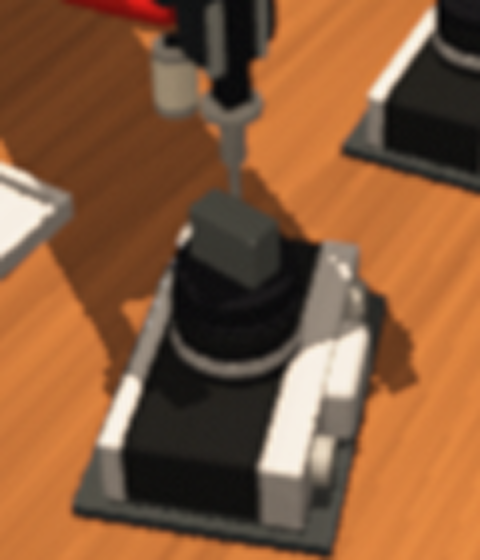

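```bash
python3 - <<'E'
from h import *
o=observe();s=viewer.snapshot('wrist');W=wristW(s,o)
a=ray(s,278.5,212.7,.054,W);b=ray(s,278.3,218.5,o['tool_pos'][2]-.261,W)
print(a.round(4),b.round(4),(a-b).round(4),o['tool_pos'])
goal([.5469,-.1969,.325],1.123)
print([proj(s,b+(a-b)*[0,0,1],W)])
E
```

```text
[ 0.5483 -0.196   0.054 ] [ 0.5481 -0.1961  0.0679] [ 0.0002  0.0001 -0.0139] [ 0.54703275 -0.19684456  0.32892364]
t 6.4 pos [ 0.547  -0.1969  0.329 ] rpy [3.1365e+00 2.0000e-04 1.1235e+00] F [-0.3 -0.4 -1.2] T [-0.03 -0.   -0.02] gap 0.151 dq 0.003
turn [0.005  0.0002 0.0005] shift [-0.0001 -0.0001  0.004 ]
[array([278.27567701, 212.49577043])]
```

Request:
servo_tool([
  [0,0,0,0,0,0.006,255],
  [0,0,0,0,0,0.006,255],
  [0,0,0,0,0,0.005,255],
])

```text
clock: 6.65
tool_pos: [0.5474, -0.1969, 0.3131]
ee_rot: [3.132, 0.001, 1.124]
wrist_force: [0.6, 0.4, -1.5]
finger_gap: 0.157
```

```bash
python3 - <<'E'
from h import *
goal([.547,-.1969,.306],1.123)
s,W=wr('w9',(220,150,340,250),6)
E
```

```text
t 6.65 pos [ 0.5474 -0.1969  0.3131] rpy [3.1321e+00 7.0000e-04 1.1240e+00] F [ 0.6  0.4 -1.5] T [-0.01 -0.01  0.02] gap 0.157 dq 0.141
turn [0.0095 0.0007 0.001 ] shift [-0.0002 -0.0004  0.007 ]
```

View pics/w9.png

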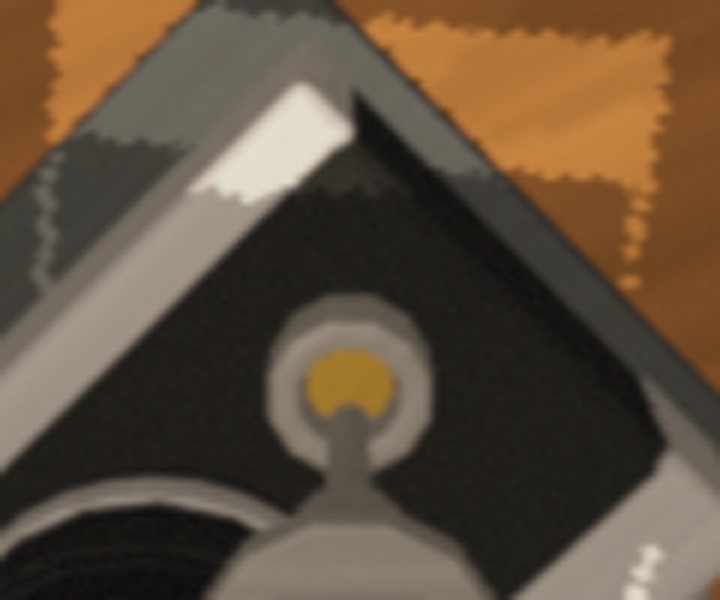

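Request:
servo_tool([
  [0.008,0,0,0,0,0,255],
  [0,0,0,0,0,0,255],
])

```text
clock: 6.87
tool_pos: [0.5472, -0.1968, 0.3111]
ee_rot: [-3.139, 0.0, 1.124]
wrist_force: [-0.4, -1.0, 0.1]
finger_gap: 0.153
```

```bash
python3 - <<'E'
from h import *
goal([.547,-.1969,.306],1.123)
s,W=wr('w10',(220,150,340,250),6)
E
```

```text
t 6.87 pos [ 0.5472 -0.1968  0.3111] rpy [-3.1389e+00  4.0000e-04  1.1239e+00] F [-0.4 -1.   0.1] T [-0.04  0.03  0.04] gap 0.153 dq 0.012
turn [-0.0027  0.0004  0.0009] shift [-0.0002 -0.0001  0.0051]
```

View pics/w10.png

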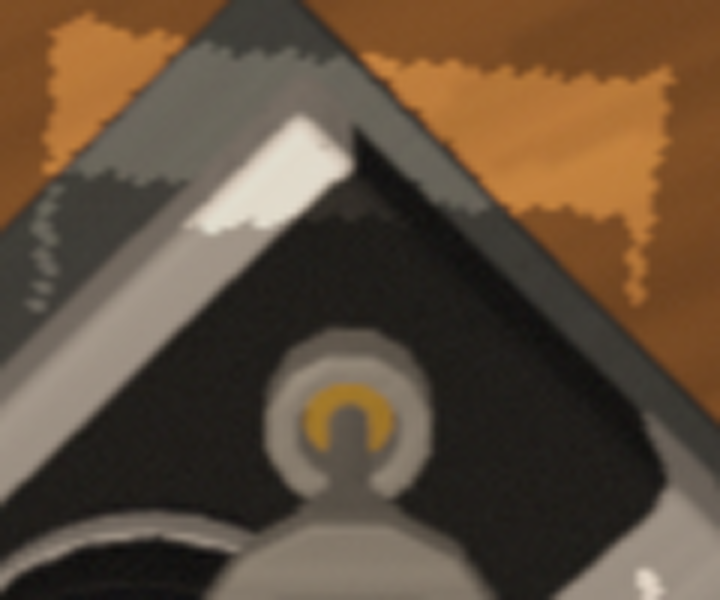

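Request:
servo_tool([
  [-0.002,0,0,0,0,0.003,255],
  [0,0,0,0,0,0.003,255],
  [0,0,0,0,0,0.003,255],
])

```text
clock: 7.17
tool_pos: [0.5476, -0.1969, 0.3041]
ee_rot: [3.138, 0.001, 1.124]
wrist_force: [-4.6, 3.0, 28.4]
finger_gap: 0.155
```

```bash
python3 - <<'E'
from h import *
goal([.547,-.1969,.304],1.123)
E
```

```text
t 7.17 pos [ 0.5476 -0.1969  0.3041] rpy [3.1376e+00 8.0000e-04 1.1240e+00] F [-4.6  3.  28.4] T [0.77 1.28 0.04] gap 0.155 dq 0.053
turn [0.004  0.0008 0.001 ] shift [-0.0002 -0.0005  0.0001]
```

Request:
servo_tool([
  [0,0,0,0,0,0.0003,255],
  [0,0,0,0,0,0.0003,255],
  [0,0,0,0,0,0.0003,255],
  [0,0,0,0,0,0.0003,255],
])

```text
clock: 7.5
tool_pos: [0.5479, -0.1971, 0.3052]
ee_rot: [3.132, 0.001, 1.124]
wrist_force: [-1.1, 0.9, 5.3]
finger_gap: 0.153
```

```bash
python3 - <<'E'
from h import *
goal([.547,-.1969,.304],1.123)
s,W=wr('w11',(220,150,340,250),6)
E
```

```text
t 7.5 pos [ 0.5479 -0.1971  0.3052] rpy [3.1325e+00 1.4000e-03 1.1242e+00] F [-1.1  0.9  5.3] T [ 0.09  0.32 -0.02] gap 0.153 dq 0.004
turn [0.0091 0.0014 0.0012] shift [-0.0002 -0.0009  0.0012]
```

View pics/w11.png

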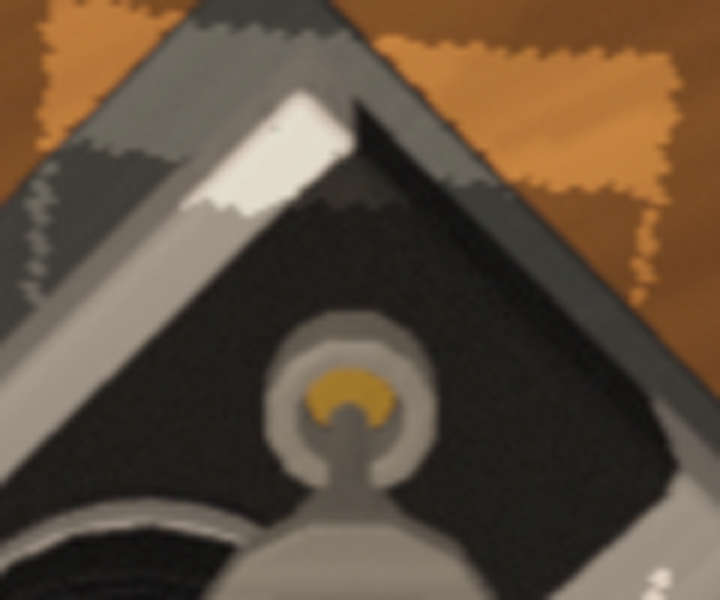

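Brass sits deeper now at crop (350,395) with the tip on it, but the force relaxed to 5 N. I'll press again and hold more firmly while correcting the roll.

Request:
servo_tool([
  [0.005,0,0,0,0,0.0025,255],
  [0.001,0,0,0,0,0.0015,255],
  [0.001,0,0,0,0,0.0015,255],
  [0.001,0,0,0,0,0.0015,255],
  [0.001,0,0,0,0,0.0015,255],
  [0.001,0,0,0,0,0.0015,255],
  [0.001,0,0,0,0,0.0015,255],
  [0.001,0,0,0,0,0.0015,255],
])

```text
clock: 8.22
tool_pos: [0.5486, -0.197, 0.3043]
ee_rot: [3.133, 0.003, 1.125]
wrist_force: [-4.3, 1.2, 15.1]
finger_gap: 0.155
```

```bash
python3 - <<'E'
from h import *
goal([.547,-.1969,.304],1.123)
s,W=wr('w12',(220,150,340,250),6)
E
```

```text
t 8.22 pos [ 0.5486 -0.197   0.3043] rpy [3.1328e+00 3.0000e-03 1.1251e+00] F [-4.3  1.2 15.1] T [ 0.55  1.   -0.01] gap 0.155 dq 0.002
turn [0.0088 0.003  0.0021] shift [-0.0006 -0.0015  0.0003]
```

View pics/w12.png

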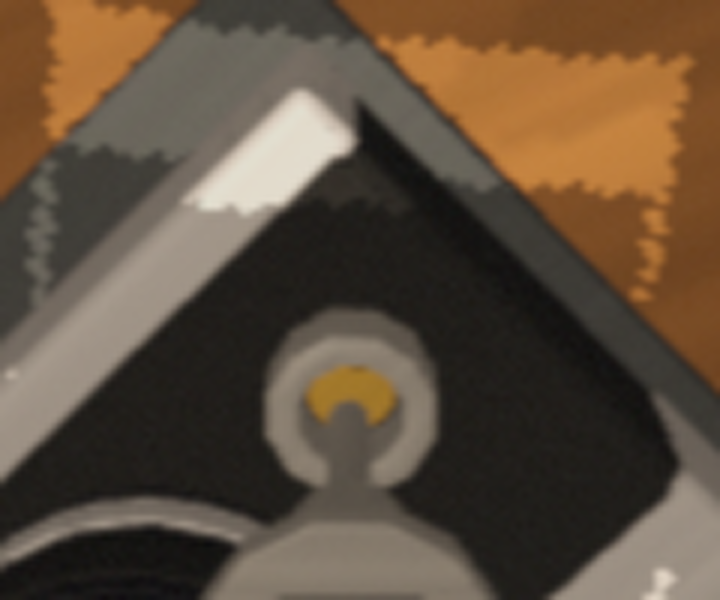

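Request:
servo_tool([
  [0,0,0,0,0,-0.01,255],
  [0,0,0,0,0,-0.02,255],
  [0,0,0,0,0,-0.03,255],
  [0,0,0,0,0,-0.03,255],
  [0.006,0.002,0.002,0,0,-0.01,255],
  [0,0,0,0,0,0,255],
])

```text
clock: 8.77
tool_pos: [0.5477, -0.1963, 0.4064]
ee_rot: [-3.138, 0.0, 1.123]
wrist_force: [0.5, -0.0, -1.5]
finger_gap: 0.158
```

```bash
python3 - <<'E'
from h import *
goal([.398,.2207,.404],1.123)
E
```

```text
t 8.77 pos [ 0.5477 -0.1963  0.4064] rpy [-3.1378e+00  4.0000e-04  1.1230e+00] F [ 0.5 -0.  -1.5] T [ 0.04 -0.02 -0.  ] gap 0.158 dq 0.013
turn [-0.0038  0.0004 -0.    ] shift [ 0.311  -0.3155  0.0035]
```

Request:
servo_tool([
  [-0.004,0,0,0.018,-0.018,0,255],
  [0,0,0,0.028,-0.0285,0,255],
  [0,0,0,0.028,-0.0285,0,255],
  [0,0,0,0.028,-0.0285,0,255],
  [0,0,0,0.028,-0.0285,0,255],
  [0,0,0,0.028,-0.0285,0,255],
  [0,0,0,0.028,-0.0285,0,255],
  [0,0,0,0.028,-0.0285,0,255],
])

```text
clock: 9.43
tool_pos: [0.4406, 0.0955, 0.3971]
ee_rot: [-3.134, 0.003, 1.112]
wrist_force: [1.0, -0.7, -0.0]
finger_gap: 0.153
```

```bash
python3 - <<'E'
from h import *
goal([.398,.2207,.404],1.123)
E
```

```text
t 9.43 pos [0.4406 0.0955 0.3971] rpy [-3.1336  0.0034  1.1116] F [ 1.  -0.7 -0. ] T [ 0.06 -0.04  0.03] gap 0.153 dq 1.033
turn [-0.008   0.0034 -0.0114] shift [ 0.0933 -0.0938 -0.0064]
```

Request:
servo_tool([
  [-0.008,0.003,-0.011,0.028,-0.028,-0.004,255],
  [0,0,0,0.028,-0.028,-0.002,255],
  [0,0,0,0.019,-0.019,0,255],
  [0,0,0,0.006,-0.006,0,255],
  [0,0,0,0,0,0,255],
  [0,0,0,0,0,0,255],
])

```text
clock: 9.93
tool_pos: [0.396, 0.214, 0.3977]
ee_rot: [-3.134, 0.004, 1.132]
wrist_force: [-0.9, 0.1, -0.8]
finger_gap: 0.156
```

```bash
python3 - <<'E'
from h import *
goal([.398,.2207,.404],1.123)
E
```

```text
t 9.93 pos [0.396  0.214  0.3977] rpy [-3.1342  0.0041  1.1319] F [-0.9  0.1 -0.8] T [-0.05 -0.    0.  ] gap 0.156 dq 0.017
turn [-0.0074  0.0041  0.0089] shift [ 0.0069 -0.001  -0.0063]
```

Request:
servo_tool([
  [-0.007,0.004,0.009,0.0069,-0.001,0.01,255],
  [0,0,0,0,0,0.02,255],
  [0,0,0,0,0,0.015,255],
  [0,0,0,0,0,0,255],
  [0,0,0,0,0,0,255],
])

```text
clock: 10.35
tool_pos: [0.3999, 0.2169, 0.3493]
ee_rot: [-3.141, 0.002, 1.117]
wrist_force: [-0.2, 0.0, -0.2]
finger_gap: 0.157
```

```bash
python3 - <<'E'
from h import *
goal([.398,.2207,.340],1.123)
s,W=wr('w13',(200,130,360,250),5)
s=viewer.snapshot('scene');cv2.imwrite('pics/s13.png',cv2.resize(cv2.cvtColor(s['image'],cv2.COLOR_RGB2BGR)[80:240,220:400],None,fx=3,fy=3))
E
```

```text
t 10.35 pos [0.3999 0.2169 0.3493] rpy [-3.1406e+00  2.0000e-03  1.1174e+00] F [-0.2  0.  -0.2] T [ 0.03 -0.05 -0.01] gap 0.157 dq 0.026
turn [-0.001   0.002  -0.0056] shift [ 0.0026 -0.0034  0.0093]
```

View pics/w13.png

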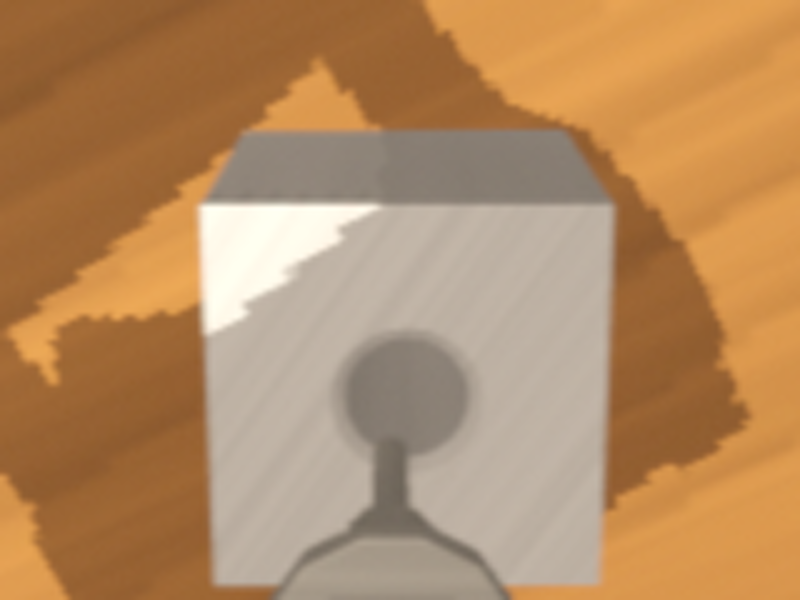

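View pics/s13.png

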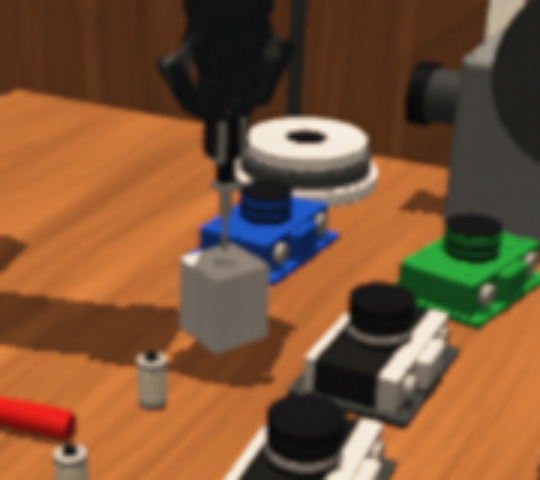

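Request:
servo_tool([
  [-0.001,0.002,-0.0056,0.0026,-0.0034,0,255],
  [0,0,0,0,0,0.003,255],
  [0,0,0,0,0,0,255],
])

```text
clock: 10.7
tool_pos: [0.3983, 0.2207, 0.3486]
ee_rot: [3.138, -0.003, 1.123]
wrist_force: [-0.2, -0.7, -0.3]
finger_gap: 0.155
```

```bash
python3 - <<'E'
from h import *
goal([.398,.2207,.340],1.123)
o=observe();s,W=wr('w14',(200,130,360,250),5)
E
```

```text
t 10.7 pos [0.3983 0.2207 0.3486] rpy [ 3.1378 -0.0033  1.1226] F [-0.2 -0.7 -0.3] T [-0.07  0.01 -0.  ] gap 0.155 dq 0.019
turn [ 0.0038 -0.0033 -0.0004] shift [-0.0002 -0.0003  0.0086]
```

View pics/w14.png

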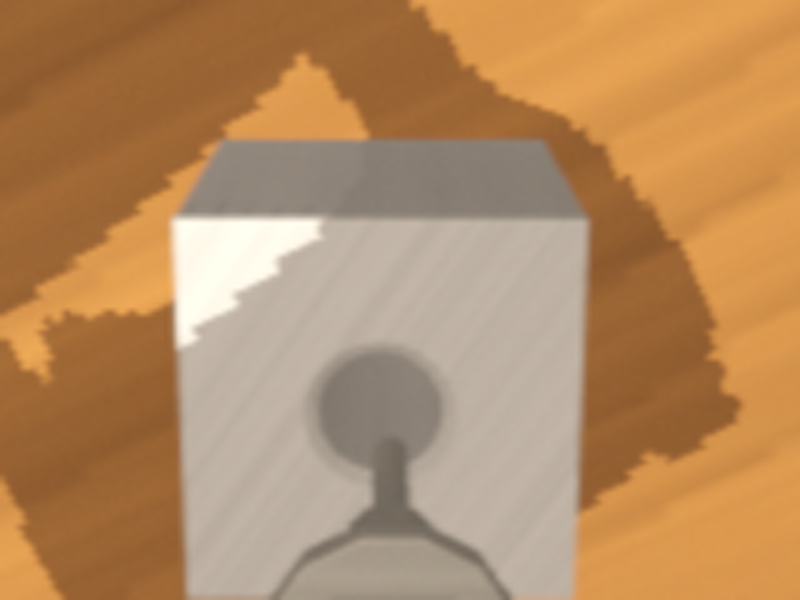

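```bash
python3 - <<'E'
from h import *
o=observe();s=viewer.snapshot('wrist');W=wristW(s,o)
from scipy.spatial.transform import Rotation as Ro
a=ray(s,276,211.5,.075,W);b=ray(s,278.2,219,o['tool_pos'][2]-.2605,W)
print(a.round(4),b.round(4),'tool d',Ro.from_euler('xyz',o['ee_rot']).inv().apply(a-b).round(4))
goal([.398,.2207,.340],1.123)
E
```

```text
[0.3979 0.2215 0.075 ] [0.3998 0.2224 0.0884] tool d [-0.0016 -0.0014  0.0133]
t 10.8 pos [0.3984 0.2207 0.3488] rpy [ 3.1376 -0.0035  1.1226] F [ 0.3 -0.4 -1. ] T [-0.01  0.02 -0.03] gap 0.158 dq 0.003
turn [ 0.004  -0.0035 -0.0004] shift [-0.0002 -0.0004  0.0088]
```

Request:
servo_tool([
  [0.004,-0.0035,0,-0.0007,-0.0004,0.003,255],
  [0,0,0,0,0,0.008,255],
  [0,0,0,0,0,0.01,255],
  [0.001,-0.001,0,0,0,0.01,255],
])

```text
clock: 11.13
tool_pos: [0.3979, 0.2204, 0.3177]
ee_rot: [3.139, -0.002, 1.123]
wrist_force: [-0.5, 0.9, -0.7]
finger_gap: 0.154
```

```bash
python3 - <<'E'
from h import *
goal([.398,.2205,.274],1.123)
E
```

```text
t 11.13 pos [0.3979 0.2204 0.3177] rpy [ 3.1393e+00 -1.6000e-03  1.1230e+00] F [-0.5  0.9 -0.7] T [ 0.02 -0.01  0.01] gap 0.154 dq 0.314
turn [ 0.0023 -0.0016  0.    ] shift [ 0.0001 -0.      0.0437]
```

Request:
servo_tool([
  [0.003,-0.002,0,0,0,0.01,255],
  [0.001,-0.001,0,0,0,0.01,255],
  [0.001,-0.001,0,0,0,0.01,255],
  [0,0,0,0,0,0.006,255],
])

```text
clock: 11.47
tool_pos: [0.3972, 0.2202, 0.277]
ee_rot: [-3.136, 0.005, 1.123]
wrist_force: [-1.0, 0.3, -0.3]
finger_gap: 0.151
```

```bash
python3 - <<'E'
from h import *
goal([.398,.2205,.274],1.123)
s=viewer.snapshot('scene');cv2.imwrite('pics/s15.png',cv2.resize(cv2.cvtColor(s['image'],cv2.COLOR_RGB2BGR)[120:220,240:360],None,fx=5,fy=5))
E
```

```text
t 11.47 pos [0.3972 0.2202 0.277 ] rpy [-3.1361  0.0046  1.123 ] F [-1.   0.3 -0.3] T [-0.05 -0.    0.03] gap 0.151 dq 0.196
turn [-0.0055  0.0046 -0.    ] shift [0.0006 0.0006 0.003 ]
```

View pics/s15.png

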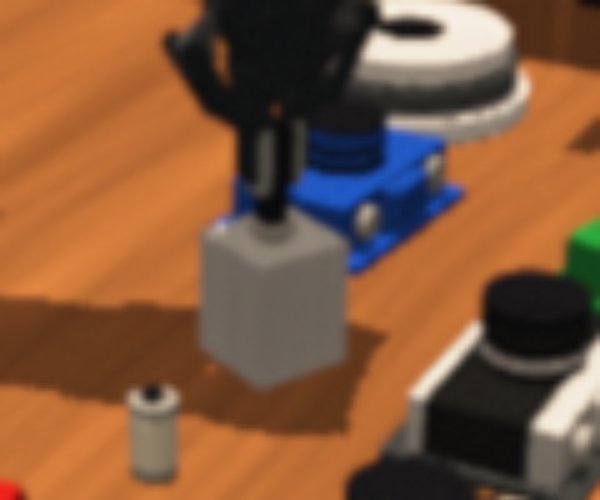

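The probe is back in its stand with the collar just above the top face, near crop (273,232). I'll seat it gently.

Request:
servo_tool([
  [-0.005,0.004,0,0.0006,0.0006,0.002,255],
  [0,0,0,0,0,0.0015,255],
  [0,0,0,0,0,0.0015,255],
])

```text
clock: 11.77
tool_pos: [0.3979, 0.2205, 0.274]
ee_rot: [-3.14, 0.002, 1.124]
wrist_force: [-9.3, -4.5, 19.0]
finger_gap: 0.159
```

```bash
python3 - <<'E'
from h import *
goal([.398,.2205,.274],1.123)
E
```

```text
t 11.77 pos [0.3979 0.2205 0.274 ] rpy [-3.1403e+00  2.1000e-03  1.1237e+00] F [-9.3 -4.5 19. ] T [-0.66  1.78  0.  ] gap 0.159 dq 0.005
turn [-0.0013  0.0021  0.0007] shift [-0.      0.0001  0.    ]
```

Request:
servo_tool([
  [0,0,0,0,0,-0.0005,180],
  [0,0,0,0,0,0,100],
  [0,0,0,0,0,0,0],
  [0,0,0,0,0,0,0],
  [0,0,0,0,0,-0.01,0],
  [0,0,0,0,0,-0.025,0],
  [0,0,0,0,0,-0.035,0],
  [0,0,0,0,0,-0.035,0],
])

```text
clock: 12.43
tool_pos: [0.3976, 0.2204, 0.3781]
ee_rot: [-3.133, 0.008, 1.123]
wrist_force: [1.4, 0.6, 0.5]
finger_gap: 0.996
```

```bash
python3 - <<'E'
from h import *
goal([.5727,-.235,.404],1.446)
s,W=wr('w16')
s=viewer.snapshot('scene');cv2.imwrite('pics/s16.png',cv2.resize(cv2.cvtColor(s['image'],cv2.COLOR_RGB2BGR)[120:220,240:360],None,fx=5,fy=5))
E
```

```text
t 12.43 pos [0.3976 0.2204 0.3781] rpy [-3.1327  0.0084  1.1235] F [1.4 0.6 0.5] T [ 0.02  0.   -0.02] gap 0.996 dq 1.107
turn [-0.0102  0.0069 -0.3225] shift [-0.3351  0.3546 -0.0262]
```

View pics/w16.png

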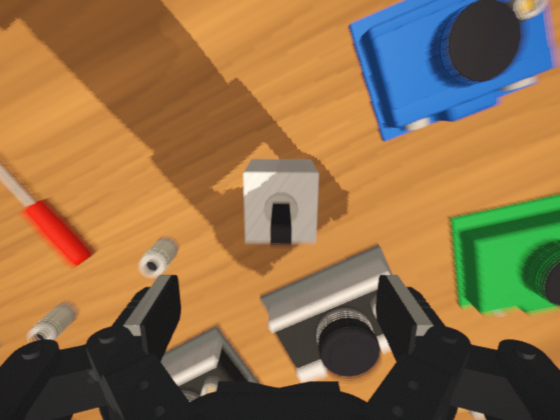

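View pics/s16.png

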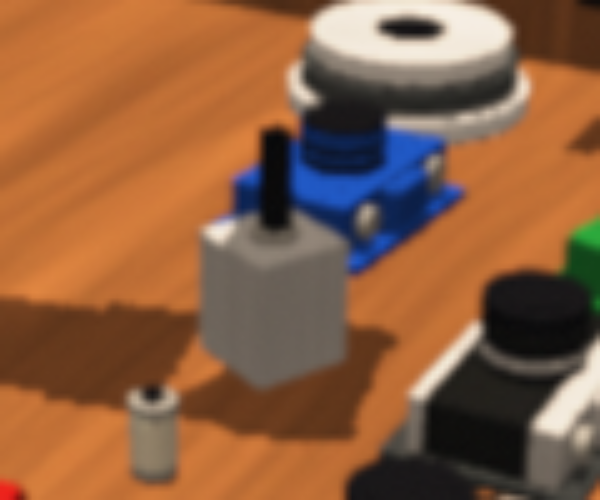

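Request:
servo_tool([
  [-0.01,0.007,0,-0.02,0.021,-0.02,0],
  [0,0,0,-0.028,0.0295,0,0],
  [0,0,0,-0.028,0.0295,0,0],
  [0,0,0,-0.028,0.0295,0,0],
  [0,0,0,-0.028,0.0295,0,0],
  [0,0,0,-0.028,0.0295,0,0],
  [0,0,0,-0.028,0.0295,0,0],
  [0,0,0,-0.028,0.0295,0,0],
])

```text
clock: 13.2
tool_pos: [0.5116, -0.0763, 0.4001]
ee_rot: [3.132, -0.008, 1.135]
wrist_force: [0.4, 0.6, 0.5]
finger_gap: 0.998
```

```bash
python3 - <<'E'
from h import *
goal([.5727,-.235,.404],1.446)
E
```

```text
t 13.2 pos [ 0.5116 -0.0763  0.4001] rpy [ 3.1316 -0.0083  1.1353] F [0.4 0.6 0.5] T [ 0.03 -0.01 -0.06] gap 0.998 dq 0.762
turn [ 0.0112 -0.0067 -0.3108] shift [-0.1181  0.1224 -0.0036]
```

Request:
servo_tool([
  [0.011,-0.007,-0.105,0,0,-0.002,0],
  [0,0,-0.105,0,0,0,0],
  [0,0,-0.09,0,0,0,0],
  [0,0,0,-0.03,0.016,0,0],
  [0,0,0,-0.035,0.018,0,0],
  [0,0,0,-0.035,0.018,0,0],
  [0,0,0,-0.03,0.016,0,0],
  [0,0,0,-0.01,0.006,0,0],
])

```text
clock: 13.87
tool_pos: [0.5702, -0.238, 0.3921]
ee_rot: [-3.133, -0.003, 1.445]
wrist_force: [-1.3, 0.3, -0.4]
finger_gap: 0.998
```

Request:
servo_tool([
  [0,0,0,0,0,0,0],
])

```text
clock: 13.95
tool_pos: [0.5705, -0.2405, 0.3902]
ee_rot: [-3.131, -0.003, 1.442]
wrist_force: [0.6, 0.1, 0.2]
finger_gap: 0.997
```

```bash
python3 - <<'E'
from h import *
goal([.5727,-.235,.404],1.446)
s,W=wr('w17');print(proj(s,[.5727,-.2348,.111],W))
E
```

```text
t 13.95 pos [ 0.5705 -0.2405  0.3902] rpy [-3.1313 -0.0034  1.4421] F [0.6 0.1 0.2] T [0.01 0.01 0.05] gap 0.997 dq 0.025
turn [-0.0103 -0.0034 -0.0039] shift [ 0.0058  0.0013 -0.0138]
[282.96292942 216.54131494]
```

View pics/w17.png

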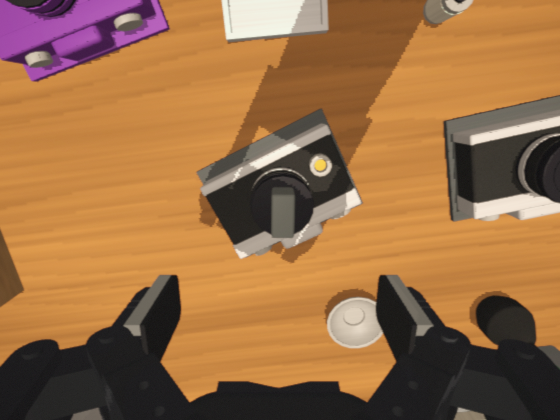

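```bash
python3 - <<'E'
from h import *
s,W=wr('w17c',(210,140,350,250),5)
E
```

```text
(no output)
```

View pics/w17c.png

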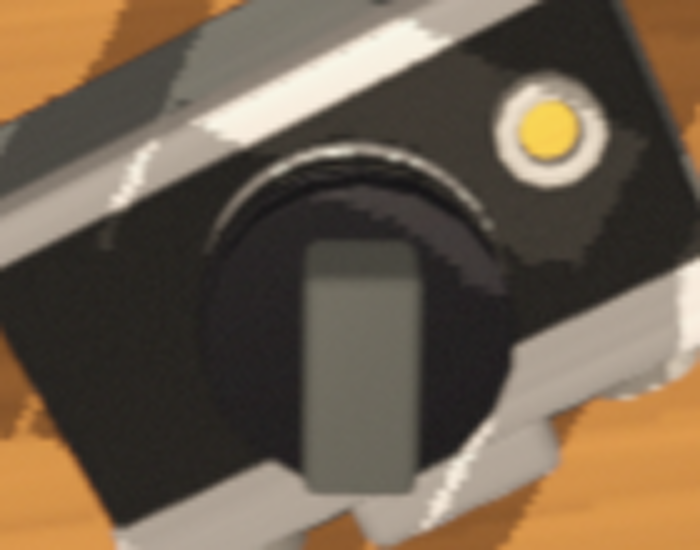

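```bash
python3 - <<'E'
from h import *
o=observe();s=viewer.snapshot('wrist');W=wristW(s,o)
P=np.array([ray(s,210+a/5,140+b/5,.111,W)[:2] for a,b in[(303,278),(420,278),(415,495),(306,495)]]);print(P.round(4).tolist(),P.mean(0).round(4))
print([np.degrees(np.arctan2(*(P[(i+1)%4]-P[i])[::-1])).round(1) for i in range(4)])
print('puck',ray(s,210+358/5,140+335/5,.084,W).round(4),'sock',ray(s,210+550/5,140+130/5,.054,W).round(4))
goal([*P.mean(0),.404],1.442)
E
```

```text
[[0.5545, -0.2395], [0.5568, -0.2219], [0.5917, -0.2267], [0.5895, -0.2437]] [ 0.5732 -0.233 ]
[np.float64(82.6), np.float64(-7.8), np.float64(-97.4), np.float64(173.1)]
puck [ 0.5723 -0.2329  0.084 ] sock [ 0.5471 -0.1942  0.054 ]
t 14.1 pos [ 0.5701 -0.2373  0.3913] rpy [-3.1315 -0.0038  1.445 ] F [-0.8  0.6  0.1] T [-0.07  0.05  0.02] gap 0.992 dq 0.024
turn [-0.0101 -0.0038  0.003 ] shift [ 0.0047  0.0024 -0.0127]
```

Request:
servo_tool([
  [-0.01,-0.004,0.003,0.004,0.0024,0.01,0],
  [0,0,0,0,0,0.025,0],
  [0,0,0,0,0,0.025,0],
  [0,0,0,0,0,0.01,0],
  [0,0,0,0,0,0,0],
])

```text
clock: 14.52
tool_pos: [0.5724, -0.2263, 0.322]
ee_rot: [3.137, 0.002, 1.449]
wrist_force: [-0.2, 0.3, 0.5]
finger_gap: 1.003
```

```bash
python3 - <<'E'
from h import *
goal([.573,-.2343,.262],1.443)
s,W=wr('w18')
E
```

```text
t 14.52 pos [ 0.5724 -0.2263  0.322 ] rpy [3.1368e+00 1.6000e-03 1.4486e+00] F [-0.2  0.3  0.5] T [0.05 0.02 0.02] gap 1.003 dq 0.019
turn [0.0048 0.0016 0.0056] shift [-0.0077  0.0013  0.06  ]
```

View pics/w18.png

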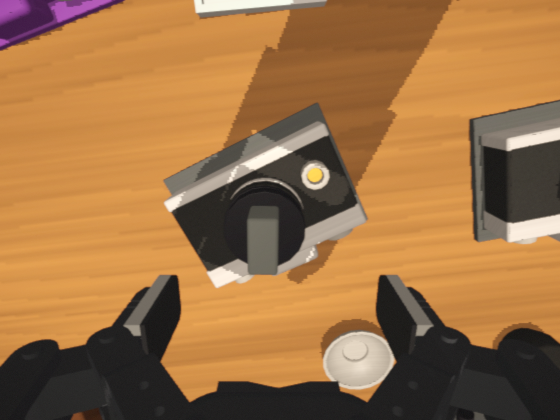

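Request:
servo_tool([
  [0.005,0.002,0.005,-0.0077,0.0013,0.005,0],
  [0,0,0,0,0,0.01,0],
  [0,0,0,0,0,0.01,0],
])

```text
clock: 14.82
tool_pos: [0.5737, -0.2343, 0.3021]
ee_rot: [3.133, 0.004, 1.445]
wrist_force: [-1.1, 0.8, 0.1]
finger_gap: 1.001
```

```bash
python3 - <<'E'
from h import *
goal([.573,-.2343,.262],1.443)
s,W=wr('w19')
E
```

```text
t 14.82 pos [ 0.5737 -0.2343  0.3021] rpy [3.1331 0.0037 1.4446] F [-1.1  0.8  0.1] T [-0.04 -0.02  0.01] gap 1.001 dq 0.256
turn [0.0085 0.0037 0.0016] shift [ 0.0001 -0.001   0.0401]
```

View pics/w19.png

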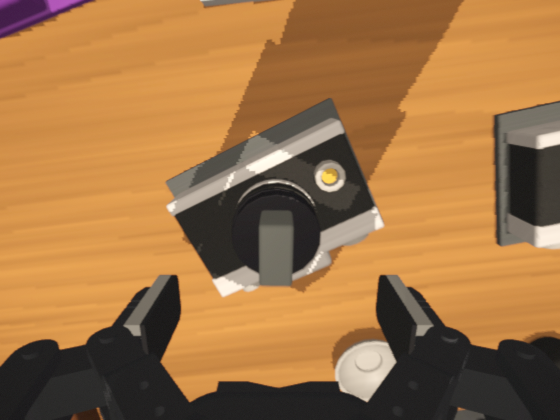

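Request:
servo_tool([
  [0.008,0.004,0.0015,0,-0.001,0.01,0],
  [0,0,0,0,0,0.01,0],
  [0.001,0,0,0,0,0.01,0],
  [0.001,0,0,0,0,0.005,0],
  [0,0,0,0,0,0,0],
])

```text
clock: 15.28
tool_pos: [0.5719, -0.2342, 0.2599]
ee_rot: [-3.134, -0.003, 1.442]
wrist_force: [-0.3, 0.4, 0.5]
finger_gap: 1.004
```

```bash
python3 - <<'E'
from h import *
goal([.573,-.2343,.262],1.443)
s,W=wr('w20')
E
```

```text
t 15.28 pos [ 0.5719 -0.2342  0.2599] rpy [-3.1343e+00 -2.9000e-03  1.4422e+00] F [-0.3  0.4  0.5] T [0.03 0.01 0.01] gap 1.004 dq 0.006
turn [-0.0073 -0.0029 -0.0008] shift [ 0.0001  0.001  -0.0021]
```

View pics/w20.png

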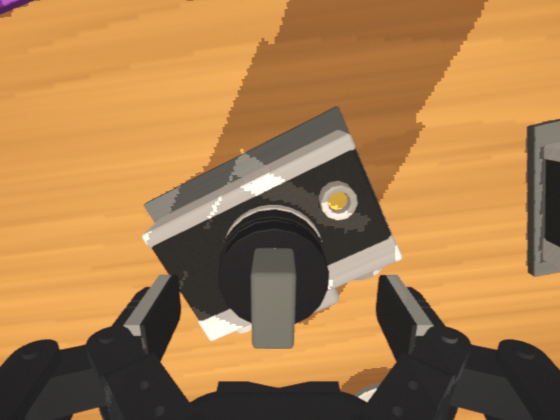

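Request:
servo_tool([
  [-0.007,-0.003,0,-0.0015,0.001,-0.003,0],
  [0,0,0,0,0,0,0],
], grip_force=40)

```text
clock: 15.5
tool_pos: [0.5731, -0.2361, 0.264]
ee_rot: [3.14, 0.001, 1.442]
wrist_force: [-0.5, -0.3, -0.1]
finger_gap: 1.001
```

```bash
python3 - <<'E'
from h import *
goal([.573,-.2358,.263],1.443)
E
```

```text
t 15.5 pos [ 0.5731 -0.2361  0.264 ] rpy [3.1403e+00 8.0000e-04 1.4423e+00] F [-0.5 -0.3 -0.1] T [-0.01 -0.02 -0.04] gap 1.001 dq 0.007
turn [ 0.0013  0.0008 -0.0007] shift [ 0.0003 -0.0001  0.001 ]
```

Request:
servo_tool([
  [0,0,0,0,0,0.001,255],
  [0,0,0,0,0,0,255],
  [0,0,0,0,0,0,255],
  [0,0,0,0,0,0,255],
  [0,0,0,0,0,0,255],
  [0,0,0,0,0,0,255],
])

```text
clock: 16.0
tool_pos: [0.5734, -0.2363, 0.2651]
ee_rot: [3.137, 0.003, 1.442]
wrist_force: [-0.6, 0.8, -2.0]
finger_gap: 0.203
```

```bash
python3 - <<'E'
from h import *
st()
s,W=wr('w21')
E
```

```text
t 16.0 pos [ 0.5734 -0.2363  0.2651] rpy [3.1365e+00 2.7000e-03 1.4423e+00] F [-0.6  0.8 -2. ] T [-0.01 -0.01 -0.  ] gap 0.203 dq 0.003
```

View pics/w21.png

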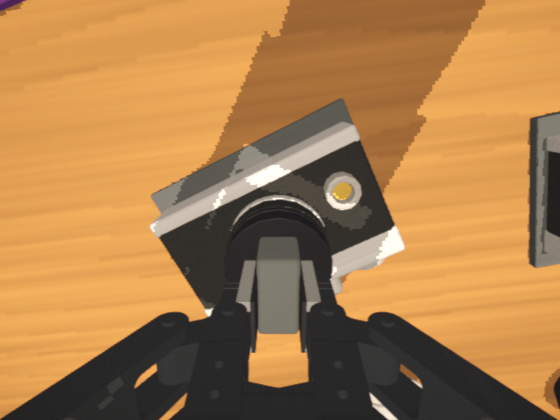

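Request:
servo_tool([
  [0,0,0,0,0,-0.006,255],
  [0,0,0,0,0,-0.015,255],
  [0,0,0,0,0,-0.025,255],
  [0,0,0,0,0,-0.025,255],
  [0,0,0,0,-0.025,-0.01,255],
  [0,0,0,0,-0.03,0,255],
  [0,0,0,0,-0.02,0,255],
  [0,0,0,0,0,0,255],
])

```text
clock: 16.72
tool_pos: [0.496, -0.2254, 0.3502]
ee_rot: [3.139, 0.002, 1.444]
wrist_force: [-0.2, -0.2, -1.1]
finger_gap: 0.198
```

```bash
python3 - <<'E'
from h import *
goal([.382,-.219,.30],1.52)
s,W=wr('w22');print(proj(s,[.3815,-.2185,.014],W))
E
```

```text
t 16.72 pos [ 0.496  -0.2254  0.3502] rpy [3.1391e+00 1.6000e-03 1.4437e+00] F [-0.2 -0.2 -1.1] T [-0.    0.04 -0.01] gap 0.198 dq 0.041
turn [ 0.0024  0.0017 -0.0763] shift [-0.008  -0.114   0.0499]
[267.84523956  56.85187298]
```

View pics/w22.png

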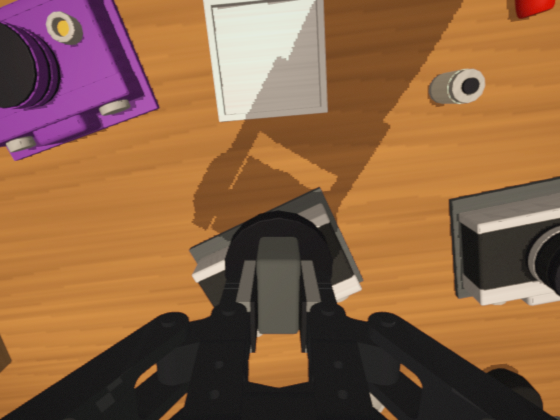

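```bash
python3 - <<'E'
from h import *
o=observe();s=viewer.snapshot('wrist');W=wristW(s,o)
a,b,l,r=[ray(s,u,v,.014,W)[:2] for u,v in[(219,121),(327,112),(206,5),(323,20)]]
print(a,b,np.hypot(*(b-a)));e=(b-a)/np.hypot(*(b-a));n=np.array([-e[1],e[0]]);n=n if n[0]<0 else -n
print('ang',np.degrees(np.arctan2(e[1],e[0])),np.degrees(np.arctan2(*(a-l)[::-1])),np.degrees(np.arctan2(*(b-r)[::-1])));c=(a+b)/2+n*.047;print('centre',c)
goal([*c,.26],np.arctan2(e[1],e[0]))
E
```

```text
[ 0.42811971 -0.26800436] [ 0.43259861 -0.17428744] 0.09382389006574551
ang 87.2638185147757 -3.7492742677735453 -2.1912480262590006
centre [ 0.38341274 -0.21890225]
t 16.82 pos [ 0.498  -0.2259  0.3501] rpy [3.1376e+00 1.9000e-03 1.4437e+00] F [ 0.2  0.5 -0.7] T [ 0.   -0.05 -0.05] gap 0.199 dq 0.036
turn [ 0.0039  0.0021 -0.0793] shift [-0.0074 -0.1149  0.0896]
```

Request:
servo_tool([
  [0.004,0.002,-0.04,0,-0.02,0,255],
  [0,0,-0.037,0,-0.025,0,255],
  [0,0,0,-0.002,-0.035,0.015,255],
  [0,0,0,0,-0.025,0.025,255],
  [0,0,0,0,-0.008,0.025,255],
  [0,0,0,0,0,0.01,255],
  [0,0,0,0,0,0,255],
])

```text
clock: 17.4
tool_pos: [0.3858, -0.2211, 0.2728]
ee_rot: [3.137, 0.003, 1.527]
wrist_force: [0.2, -0.1, -0.3]
finger_gap: 0.203
```

```bash
python3 - <<'E'
from h import *
goal([.3834,-.219,.208],1.522)
s,W=wr('w23')
E
```

```text
t 17.4 pos [ 0.3858 -0.2211  0.2728] rpy [3.1368e+00 2.6000e-03 1.5274e+00] F [ 0.2 -0.1 -0.3] T [-0.   -0.06  0.  ] gap 0.203 dq 0.015
turn [0.0048 0.0026 0.0054] shift [ 0.0021 -0.0028  0.0648]
```

View pics/w23.png

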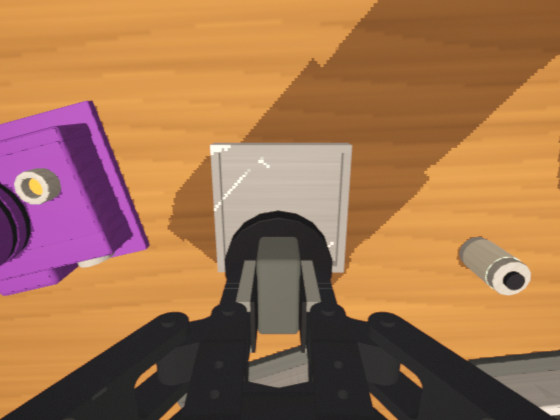

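Request:
servo_tool([
  [0.005,0.002,0.005,0.002,-0.0028,0.01,255],
  [0,0,0,0,0,0.02,255],
  [0,0,0,0,0,0.018,255],
  [0,0,0,0,0,0.01,255],
  [0,0,0,0,0,0,255],
])

```text
clock: 17.87
tool_pos: [0.3869, -0.2203, 0.2151]
ee_rot: [3.136, 0.006, 1.524]
wrist_force: [0.1, 0.2, -0.5]
finger_gap: 0.197
```

```bash
python3 - <<'E'
from h import *
goal([.3834,-.219,.198],1.522)
s,W=wr('w24')
s=viewer.snapshot('scene');cv2.imwrite('pics/s24.png',cv2.resize(cv2.cvtColor(s['image'],cv2.COLOR_RGB2BGR)[200:320,120:260],None,fx=5,fy=5))
E
```

```text
t 17.87 pos [ 0.3869 -0.2203  0.2151] rpy [3.1357 0.0064 1.5239] F [ 0.1  0.2 -0.5] T [0.04 0.02 0.02] gap 0.197 dq 0.026
turn [0.0059 0.0064 0.0019] shift [ 0.0012 -0.0037  0.0171]
```

View pics/s24.png

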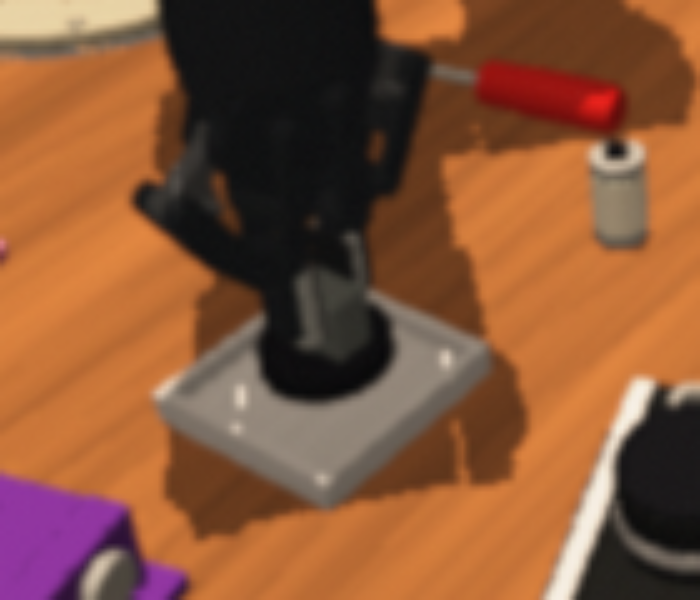

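View pics/w24.png

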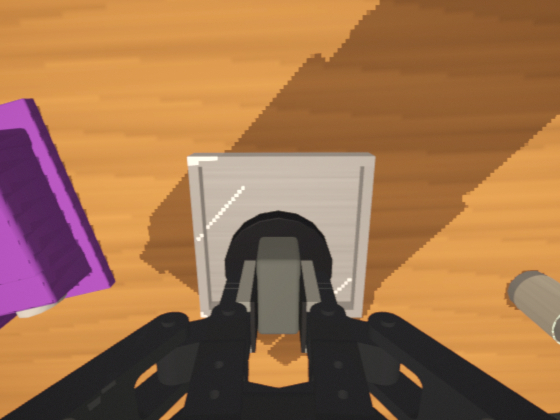

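Request:
servo_tool([
  [0.004,0.005,0.002,0.001,-0.0037,0.004,255],
  [0,0,0,0,0,0.004,255],
  [0,0,0,0,0,0.003,255],
  [0,0,0,0,0,0,255],
])

```text
clock: 18.3
tool_pos: [0.3841, -0.2197, 0.207]
ee_rot: [3.135, 0.006, 1.522]
wrist_force: [-0.1, -0.1, -1.3]
finger_gap: 0.2
```

```bash
python3 - <<'E'
from h import *
goal([.3834,-.219,.198],1.522)
E
```

```text
t 18.3 pos [ 0.3841 -0.2197  0.207 ] rpy [3.1346 0.0058 1.5223] F [-0.1 -0.1 -1.3] T [0.03 0.05 0.01] gap 0.2 dq 0.011
turn [0.007  0.0058 0.0003] shift [ 0.0007 -0.0008  0.009 ]
```

Request:
servo_tool([
  [0.005,0.004,0,0,0,0.003,255],
  [0.001,0.001,0,0,0,0.003,255],
  [0.001,0.001,0,0,0,0.002,255],
])

```text
clock: 18.55
tool_pos: [0.3843, -0.22, 0.1991]
ee_rot: [3.141, 0.0, 1.522]
wrist_force: [0.4, 0.2, 0.2]
finger_gap: 0.202
```

```bash
python3 - <<'E'
from h import *
goal([.3834,-.219,.198],1.522)
E
```

```text
t 18.55 pos [ 0.3843 -0.22    0.1991] rpy [3.1410e+00 5.0000e-04 1.5221e+00] F [0.4 0.2 0.2] T [0.01 0.02 0.  ] gap 0.202 dq 0.055
turn [0.0006 0.0005 0.0001] shift [ 0.0009 -0.001   0.0011]
```

Request:
servo_tool([
  [0,0,0,0,0,0.001,255],
  [0,0,0,0,0,0.0006,255],
])

```text
clock: 18.72
tool_pos: [0.3843, -0.22, 0.1979]
ee_rot: [-3.141, 0.0, 1.522]
wrist_force: [-6.9, 5.9, 25.1]
finger_gap: 0.199
```

```bash
python3 - <<'E'
from h import *
goal([.3834,-.219,.198],1.522)
E
```

```text
t 18.72 pos [ 0.3843 -0.22    0.1979] rpy [-3.1414  0.      1.5223] F [-6.9  5.9 25.1] T [ 0.84  0.98 -0.06] gap 0.199 dq 0.001
turn [-0.0002  0.      0.0003] shift [ 0.001  -0.001  -0.0001]
```

Request:
servo_tool([
  [0,0,0,0,0,-0.0003,255],
  [0,0,0,0,0,0,200],
  [0,0,0,0,0,0,120],
  [0,0,0,0,0,0,60],
  [0,0,0,0,0,0,0],
  [0,0,0,0,0,0,0],
])

```text
clock: 19.22
tool_pos: [0.3845, -0.2202, 0.1984]
ee_rot: [3.141, 0.001, 1.522]
wrist_force: [-0.2, -0.0, 0.4]
finger_gap: 0.773
```

Request:
servo_tool([
  [0,0,0,0,0,-0.01,0],
  [0,0,0,0,0,-0.025,0],
  [0,0,0,0,0,-0.035,0],
  [0,0,0,0,0,-0.04,0],
  [0,0,0,0,0,-0.04,0],
  [0,0,0,0,0.02,-0.02,0],
  [0,0,0,0,0,0,0],
  [0,0,0,0,0,0,0],
])

```text
clock: 19.88
tool_pos: [0.4043, -0.2207, 0.3752]
ee_rot: [-3.139, -0.002, 1.522]
wrist_force: [-0.7, -0.8, -1.0]
finger_gap: 0.997
```

```bash
python3 - <<'E'
from h import *
st()
for n in ['wrist','scene','top']:
    s=viewer.snapshot(n); cv2.imwrite(f'pics/{n}25.png',cv2.cvtColor(s['image'],cv2.COLOR_RGB2BGR))
E
```

```text
t 19.88 pos [ 0.4043 -0.2207  0.3752] rpy [-3.1392e+00 -2.4000e-03  1.5217e+00] F [-0.7 -0.8 -1. ] T [0.04 0.02 0.03] gap 0.997 dq 0.054
```

View pics/wrist25.png

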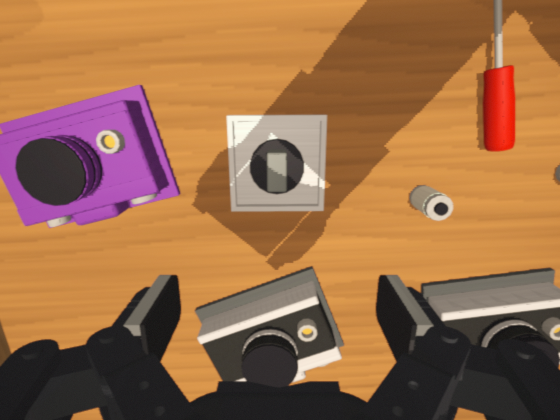

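View pics/scene25.png

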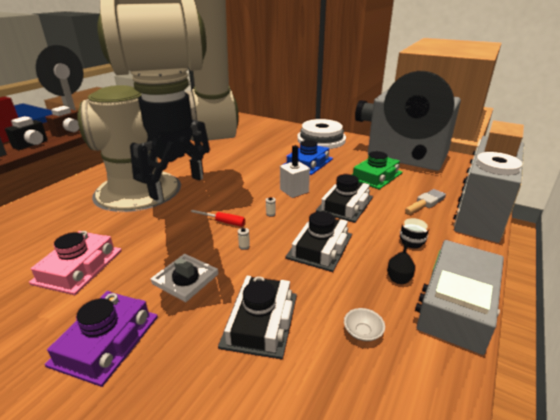

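View pics/top25.png

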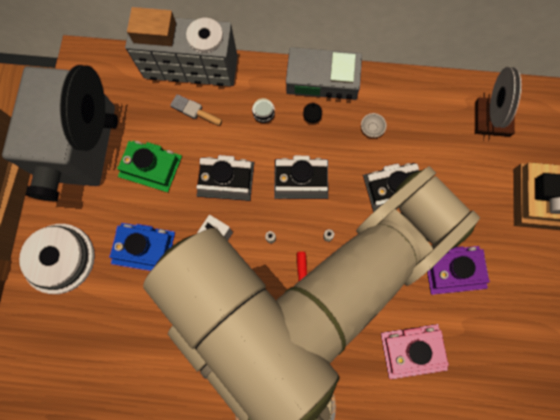

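The sensor lies flat in the tray (wrist view 276,165). The probe is upright in its stand (scene view 295,160). Caps, cassettes and spare lens are at their original pixels.

```bash
python3 - <<'E'
from h import *
st(); job_done()
E
```

```text
t 20.03 pos [ 0.4039 -0.2208  0.3736] rpy [-3.1365 -0.0048  1.521 ] F [-0.3 -0.1  0.1] T [-0.04  0.02  0.04] gap 1.002 dq 0.007
the job is handed in; nothing more can be done
```

I fired the camera carrying the sensor, hung the probe back upright in its stand, and set the sensor flat in its tray. I handed the job in at 20.0 s.

**Press:** The probe pushed the release button to its stop; the readings taken while it was down were 28, 5 and 15 N, where about 4 N is needed. The force relaxed to 5 N after the first push, so I pressed again without lifting. The button stayed down for about 1 s in all. The button's travel was judged from tip height and force, not read directly.

**Final checks:** In the last pictures the probe is upright in its stand and the sensor is flat, near the middle of the tray. The caps, both film cassettes and the spare lens are at their starting pixels, and the gripper is clear of everything.

**Disagreements and forces:**
- **Camera offset:** The top camera read about 3–4 mm off the wrist camera, so I used the wrist camera for alignment.
- **Contact forces:** Pressing the probe and the sensor onto their seats read 19 N and 25 N, rather firmer than the touch I aimed for with the sensor. Both were well under the limits.

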